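# Pack flanged hubs heads-and-tails and stack the totes turned

## Task

Pack the flanged hubs away in a stack of totes on the cutting mat, without turning any hub over: the bottom tote, already on the mat, takes three in a row with their flanges overlapping, a boss-up hub at each end and a flange-up one tucked between them, all flat on the floor. Put one of the empty totes on it, turned the right way round so that it stacks on the ledges instead of nesting onto the parts, lay all the remaining hubs flat in that one, and close the stack with the last tote, empty, again turned so that it stacks. Leave the bottle, screwdriver and cardboard box alone.

Things in the scene. Friction and masses are not known exactly. Their poses are not given: they have to be found in the camera images.
- mat: the green cutting mat, 260 x 260 mm, flat on the bench (1 mm thick); origin at its centre.
- toteA_c (a point): Bottom tote, standing on the mat, where it stays. All three totes are alike: grey plastic stack-nest, 175 mm long (x), 122 wide (y), 50 high, 0.18 kg, open on top; point = centre, 25 mm over the underside. Rim: upright band 9 mm thick, 18 high, 157 x 104 mm clear inside; pinch it at the middle of a long side, 56.5 mm from the centre. Below it the walls lean in to a floor 142 x 81 mm, 3 mm thick.
- toteB_c (a point): Empty tote on the bare bench, like toteA. Four ledges stick 22 mm inward from each tote's long rims, tops 6 mm below the rim's top: on the +y side two near the middle (x = +-24 mm, 11 wide), on the -y side two by the corners (x = +-64 mm, 10 wide); under each, wall and floor edge have an open slot. A paper label card marks the outside of the +y side. Underside 147 x 85 mm.
- toteC_c (a point): Empty tote on the bare bench, like toteA. Set on another the same way round, a tote's slots pass the ledges and it sinks in (nests) onto whatever lies inside; turned half round (yaw + pi) it rests on the four ledges (stacks), 44 mm higher than the one below, with about 5 mm of play either way lengthwise and 9 mm crosswise.
- up1_c (a point): an aluminium flanged shaft hub, 28 mm high, 65 g: a round flange 54 mm in diameter and 7 mm thick with a round boss 22 mm in diameter and 21 mm long. Point = its centre, half-way up (14 mm over its underside), z up. Stands flange down, boss up.
- up2_c (a point): an aluminium flanged shaft hub, 28 mm high, 65 g: a round flange 54 mm in diameter and 7 mm thick with a round boss 22 mm in diameter and 21 mm long. Point = its centre, half-way up (14 mm over its underside), z up. Stands flange down, boss up.
- up3_c (a point): an aluminium flanged shaft hub, 28 mm high, 65 g: a round flange 54 mm in diameter and 7 mm thick with a round boss 22 mm in diameter and 21 mm long. Point = its centre, half-way up (14 mm over its underside), z up. Stands flange down, boss up. May be absent.
- up4_c (a point): an aluminium flanged shaft hub, 28 mm high, 65 g: a round flange 54 mm in diameter and 7 mm thick with a round boss 22 mm in diameter and 21 mm long. Point = its centre, half-way up (14 mm over its underside), z up. Stands flange down, boss up. May be absent.
- inv1_c (a point): an aluminium flanged shaft hub, 28 mm high, 65 g: a round flange 54 mm in diameter and 7 mm thick with a round boss 22 mm in diameter and 21 mm long. Point = its centre, half-way up (14 mm over its underside), z up. Stands on its boss, flange up, and stays that way.
- inv2_c (a point): an aluminium flanged shaft hub, 28 mm high, 65 g: a round flange 54 mm in diameter and 7 mm thick with a round boss 22 mm in diameter and 21 mm long. Point = its centre, half-way up (14 mm over its underside), z up. Stands on its boss, flange up, and stays that way. May be absent.
- bottle: a white bottle standing at the far side, 52 mm wide, 130 mm high; not part of the job. Origin at its underside.
- driver: a screwdriver lying at the far side; not part of the job. Origin at its middle underside.
- carton: a small cardboard box, 100 x 75 x 60 mm; not part of the job. Origin at its underside.
Things that resemble listed ones, but are neither listed nor needed, are in the scene too. What is shaped like the part that bears up2_c but green or orange is not meant.

How it is judged:
By the outcome, as a careful person would: the job done as asked, in the order asked, and still so for the second after the job is handed in, with the robot touching nothing.
Of up3, up4, inv2 only 1 to 3 are there at a start; the rules pass over those that are not, and their reading is None.
At some moment in a run one of up1, up2, up3, up4 may be knocked a few centimetres aside while the robot is not near it.
It also fails if it takes over 210 s, if anything falls off the work surface, if the arm or the gripper's body presses on something with over 40 N, if the wrist force passes 120 N, or if a joint passes its speed limit or range.

## Robot

A 6-joint arm with a two-finger parallel gripper is mounted at the origin on the work surface. World frame = base frame: x ahead of the robot, y to its left, z up, the work surface at z = 0. Lengths are in m, angles in degrees, forces in N, time in s.
With the tool pointing down it reaches from about 0.35 to 0.875 m from the base axis. Payload 15.5 kg.
Tool frame: the origin (TCP) lies between the finger pads; the fingertips stand 14 mm ahead of it and the grasp point (between the pads) lies 5 mm behind it; z points along the fingers, y is the line along which they close (so a half turn about z gives the same grasp; the last joint's range is limited). The gripper opens to 85 mm and grips with 20 to 120 N. Pads are 22 mm wide; open, the fingers measure 114 mm over their backs; the gripper's body (76 mm by 85 mm) begins 54 mm behind the grasp point. The pads swing forward as they close: fully open they stand 13 mm farther back than shut.
Start: joints at [70.273, 28.281, 77.091, -0, 74.628, -5.472], TCP at [0.154, 0.606, 0.245] pointing down, gripper open.
Joint ranges: [-166.48, 166.48], [-47.26, 123.95], [12.59, 153.08], [-70.14, 250.14], [6.76, 159.57], [-176.63, 176.63]. Speed limits (degrees/s): [108.29, 108.29, 147.25, 172.46, 172.46, 172.46].

## Interface

Orientations are given as a 3x3 rotation matrix whose columns are the frame's x, y, z axes.
In Python, from cell import arm gives the robot as it stands. The module is installed in compiled form; this text tells all that it offers.
- The arm moves only by the tool jog_arm, never from a script. Its argument "commands" is a list of rows, each an object with "claw": the opening, from -1 (shut) to 1 (fully open); "delta_pos": the shift along the tool's x, y, z in cm, a list of three; "roll": the turn about the tool's z in rad. A call has 1 to 5 rows; each row shifts and turns the commanded pose from where the row before left it, along the tool's axes as they then stand; what a row does not reach is not made up. A row lasts 1/10 s, in which the tool goes at most 50 mm and 8.59 degrees, less where a joint would pass 70% of its speed; a pose out of reach is approached as far as the arm can. A call with a gripper value outside its range is refused whole. The fingers move at their own pace and stop on an object; "squeeze" is the grip in N (left out, the last holds). Time passes only in rows, so rows that do not move let the fingers close. It gives the time, the measured TCP pose, the force, the opening and the grip force at its end, in the units of the state.
- arm.get_obs(): the state, without advancing time (a new reading comes with each control period).
- arm.read_camera(name): name is "side" or "top" or "wrist"; returns a dict with "color" (400x640x3 uint8, red, green, blue), "range_z" (400x640 float32, m along the optical axis (not along the pixel's ray), 0 where there is no reading), "mtx" (3x3 intrinsics, pixels), "extrinsics" (4x4, takes a point from world to camera coordinates); the wrist camera has in their place "tool_from_camera" (4x4, takes a point from camera to tool coordinates, whose origin is the TCP and whose axes are the flange's). Camera axes: x right, y up, looking along -z (the intrinsics and any distortion apply to the point x, -y, -z); pixel columns grow to the right and rows downward; lengths in m; the calibration is good to about 2 mm. A picture is of the moment at which its call begins: read the wrist's pose just before it.
- arm.close_job(): hands the job in; it is judged then, once.
The state is a dict: "t": time; "joints": joint angles; "joint_vel": joint speeds; "joint_torque": joint torques, N m; "position": TCP position; "eef_rot": TCP orientation; "force": force on the tool from outside, world axes, zero at the start; "ft_torque": the same for the moment, N m; "finger_gap": opening from 0.0 (shut) to 1.0 (fully open); "grasp_force": force on a finger pad.
Only numpy, scipy, OpenCV 4.12 (cv2) and the standard library are available. Lean on these libraries where they do the work, as an engineer would, in place of code of your own. Each camera call takes 0.05 s, during which the arm holds its last target. There are 200 camera calls.

## Working session

There is one attempt and no reset: what is moved stays moved. The work goes in short steps, Python scripts to look and compute and a tool call to move; the robot and the scene stay as the last step left them, time stands still between calls to the robot, and variables do not carry over. Pictures are saved under pics/ and viewed, at most 14 in all, crops included, and the job is handed in when it is done.

Besides the shell and the picture viewer there is one more tool, called after "Emit:" by a JSON object that holds its "api" and its "payload", one argument or row to a line. jog_arm: Moves the arm, as the interface text tells. Its arguments: {"type":"object","properties":{"commands":{"type":"array","items":{"type":"object","properties":{"claw":{"type":"number"},"delta_pos":{"type":"array","items":{"type":"number"}},"roll":{"type":"number"}}}},"squeeze":{"type":"number"}},"required":["commands"]}

```bash
mkdir -p pics; cat > h.py <<'E'
import numpy as np, cv2
from cell import arm
def shot(name,fn=None):
    o=arm.get_obs(); c=arm.read_camera(name)
    if fn: cv2.imwrite('pics/'+fn,c['color'][:,:,::-1])
    return o,c
def world(o,c):
    z=c['range_z']; K=c['mtx']; v,u=np.mgrid[0:z.shape[0],0:z.shape[1]]
    P=np.stack([(u-K[0,2])/K[0,0]*z,-(v-K[1,2])/K[1,1]*z,-z,np.ones_like(z)],-1)
    if 'extrinsics' in c: T=np.linalg.inv(c['extrinsics'])
    else:
        W=np.eye(4);W[:3,:3]=o['eef_rot'];W[:3,3]=o['position'];T=W@c['tool_from_camera']
    w=(P@T.T)[...,:3]; w[z<=0]=np.nan
    return w
E
python3 - <<'E'
from h import *
np.set_printoptions(precision=3,suppress=True)
o,c=shot('top','top1.png'); print(o); print({k:c[k] for k in c if k not in('color','range_z')})
w=world(o,c); np.savez('top.npz',w=w,c=c['color'])
o,c=shot('side','side1.png')
E
```

```text
{'t': 0.0, 'joints': array([70.273, 28.314, 77.127,  0.001, 74.626, -5.47 ]), 'joint_vel': array([ 0.044, -0.041,  0.113,  0.053, -0.045, -0.026]), 'joint_torque': array([ -0.003, -88.214, -38.387,  -0.   ,   0.01 ,  -0.   ]), 'position': array([0.154, 0.605, 0.245]), 'eef_rot': array([[-0.969,  0.246, -0.   ],
       [ 0.246,  0.969, -0.001],
       [ 0.   , -0.001, -1.   ]]), 'force': array([-0.625,  0.229, -0.865]), 'ft_torque': array([ 0.039, -0.015,  0.04 ]), 'grasp_force': 0.0, 'finger_gap': 1.002352404709513}
{'mtx': array([[424.918,   0.   , 319.92 ],
       [  0.   , 424.918, 196.373],
       [  0.   ,   0.   ,   1.   ]]), 'extrinsics': array([[-0.03 , -0.999, -0.029, -0.024],
       [ 0.996, -0.032,  0.084, -0.57 ],
       [-0.085, -0.027,  0.996, -1.166],
       [ 0.   ,  0.   ,  0.   ,  1.   ]])}
```

View pics/top1.png

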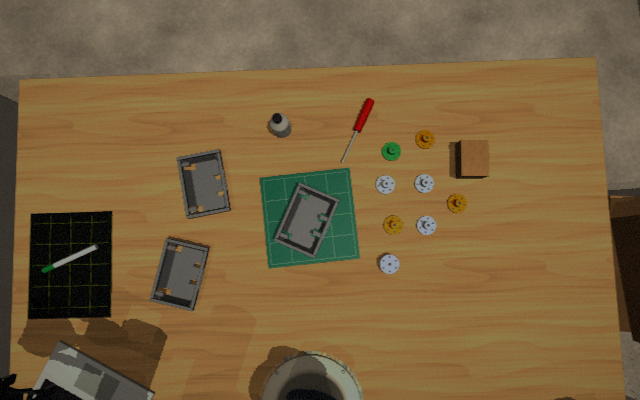

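View pics/side1.png

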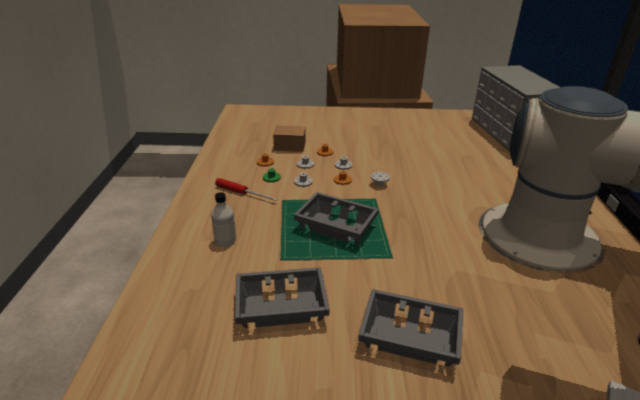

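The top view shows A on the mat (307,220), B (204,184) and C (180,273) on the bench. Three silver boss-up hubs are at (385,185), (424,183) and (427,225), and one flange-up hub is at (389,264). The side view agrees. In all three totes the middle ledge pair appears to be on the right-hand (−y) side.

```bash
cat > meas.py <<'E'
from h import *
np.set_printoptions(precision=4,suppress=True)
def totes(w,zlo,zhi):
    m=((w[...,2]>zlo)&(w[...,2]<zhi)).astype(np.uint8)
    n,l,s,_=cv2.connectedComponentsWithStats(m)
    for i in range(1,n):
        if s[i,4]<150: continue
        p=w[l==i]
        r=cv2.minAreaRect((p[:,:2]*1000).astype(np.float32))
        yield s[i,:5],np.array(r[0])/1000,r[1],r[2],np.median(p[:,2])
def hubs(w,col,zlo=.004,zhi=.04,z0=0,big=True):
    hsv=cv2.cvtColor(col,cv2.COLOR_RGB2HSV)
    m=((w[...,2]>zlo)&(w[...,2]<zhi)&(hsv[...,1]<60)&(hsv[...,2]>90)).astype(np.uint8)
    n,l,s,_=cv2.connectedComponentsWithStats(m)
    for i in range(1,n):
        if s[i,4]<60: continue
        p=w[l==i]
        (cx,cy),d,a=cv2.minAreaRect((p[:,:2]*1000).astype(np.float32))
        yield s[i,:5],np.array([cx,cy]),d,np.percentile(p[:,2],[5,50,95])
E
python3 - <<'E'
from meas import *
d=np.load('top.npz'); w=d['w'];c=d['c']
for t in totes(w,.040,.06): print(*t)
print()
for t in hubs(w,c): print(*t)
print(w[340,500],w[200,280],w[165,262],w[260,350])
big=cv2.resize(c[130:330,130:450],None,fx=2.5,fy=2.5,interpolation=2)
cv2.imwrite('pics/t1big.png',big[:,:,::-1])
E
```

```text
[458 140  31  37 786] [ 0.6575 -0.4632] (77.764892578125, 99.53406524658203) 88.2985610961914 0.05770783442717986
[176 149  54  70 878] [0.6136 0.2828] (175.861083984375, 125.70758819580078) 9.186787605285645 0.04842919954105429
[273 183  66  76 827] [ 0.5037 -0.0021] (122.83863830566406, 174.99366760253906) 64.76067352294922 0.04878429925160499
[149 238  60  73 965] [0.3666 0.3499] (124.33404541015625, 176.12371826171875) 74.71733093261719 0.04880723767670081
[279 376  63  24 219] [ 0.0616 -0.0013] (164.94078063964844, 54.972599029541016) 86.36910247802734 0.04935000288868974

[376 175  19  19 226] [ 599.6204 -224.9939] (49.928611755371094, 51.01646423339844) [0.0046 0.0073 0.029 ]
[415 174  19  19 218] [ 598.0427 -335.354 ] (50.383766174316406, 50.21923828125) [0.0045 0.0076 0.0299]
[417 216  19  19 226] [ 480.3441 -335.2679] (50.1651611328125, 50.52904510498047) [0.0045 0.0078 0.0296]
[ 53 245  44  23 217] [422.7335 660.7551] (14.172550201416016, 131.22305297851562) [0.0107 0.0154 0.019 ]
[380 254  20  20 295] [ 377.3193 -224.7641] (51.81077575683594, 50.53021240234375) [0.0238 0.0278 0.0313]
[ 58 347  20  11 105] [160.0792 675.0805] (54.06333923339844, 21.052715301513672) [0.009  0.012  0.0156]
[312 356  48  44 702] [ 79.8461 -76.7146] (168.41854858398438, 46.569679260253906) [0.007  0.0117 0.0168]
[  33  359   72   41 1475] [ 80.5428 671.7408] (185.03448486328125, 89.73780059814453) [0.0089 0.013  0.0167]
[ 0.1594 -0.5237 -0.0013] [0.5642 0.0737 0.0002] [ 0.6672  0.1237 -0.0007] [ 0.3886 -0.1202  0.0001]
```

View pics/t1big.png

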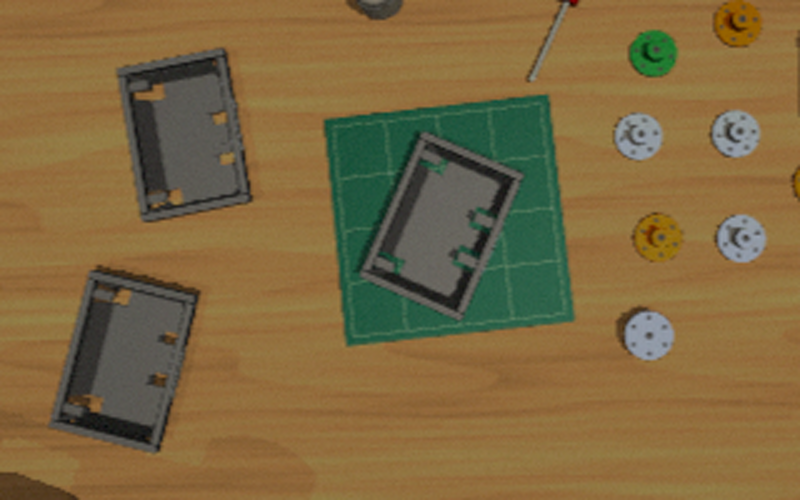

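The crop confirms that all three totes have the middle ledges and label side facing right (−y). Tote A is at yaw ≈154.8°, B ≈189.2° and C ≈164.7°. Four silver hubs are present: three up and one inverted. I'll hold the tool parallel to tote A and move over it.

Emit:
{"api": "jog_arm", "payload": {
  "commands": [
    {"roll": 0.096, "claw": 1},
    {"roll": 0.096, "claw": 1},
    {"delta_pos": [-3.84, -2.67, 0], "claw": 1},
    {"delta_pos": [-3.84, -2.67, 0], "claw": 1},
    {"delta_pos": [-3.84, -2.67, 0], "claw": 1}
  ]
}}

```text
invalid input at $.commands[0]: expected keys claw, delta_pos, roll
```

Emit:
{"api": "jog_arm", "payload": {
  "commands": [
    {"delta_pos": [-3.84, -2.67, 0], "claw": 1},
    {"delta_pos": [-3.84, -2.67, 0], "claw": 1},
    {"delta_pos": [-3.84, -2.67, 0], "claw": 1},
    {"delta_pos": [-3.84, -2.67, 0], "claw": 1},
    {"delta_pos": [-3.84, -2.67, 0], "claw": 1}
  ]
}}

```text
invalid input at $.commands[0]: expected keys claw, delta_pos, roll
```

Emit:
{"api": "jog_arm", "payload": {
  "commands": [
    {"delta_pos": [-3.84, -2.67, 0], "claw": 1},
    {"delta_pos": [-3.84, -2.67, 0], "claw": 1},
    {"delta_pos": [-3.84, -2.67, 0], "claw": 1},
    {"delta_pos": [-3.84, -2.67, 0], "claw": 1},
    {"delta_pos": [-3.84, -2.67, 0], "claw": 1}
  ]
}}

```text
invalid input at $.commands[0]: expected keys claw, delta_pos, roll
```

```bash
cat >> meas.py <<'E'
def tool(o,p):  # delta in tool axes, cm, from the measured TCP to world point p
    return np.array(o['eef_rot']).T@(np.array(p)-o['position'])*100
E
python3 - <<'E'
from meas import *
o,c=shot('wrist','w1.png'); w=world(o,c)
print(o['t'],o['position'],o['eef_rot'],c['tool_from_camera'],c['mtx'])
for t in totes(w,.040,.06): print(*t)
for t in hubs(w,c['color']): print(*t)
E
```

```text
0.1 [0.1538 0.6055 0.2447] [[-0.9692  0.2462 -0.0004]
 [ 0.2462  0.9692 -0.0011]
 [ 0.0001 -0.0011 -1.    ]] [[ 0.0012  0.9511  0.3087  0.0805]
 [ 1.     -0.0009 -0.0014 -0.0005]
 [-0.001   0.3087 -0.9511 -0.1283]
 [ 0.      0.      0.      1.    ]] [[280.8279   0.     320.4174]
 [  0.     280.8279 197.8151]
 [  0.       0.       1.    ]]
[138 301  27  11 197] [0.2769 0.3293] (35.02424240112305, 12.985320091247559) 77.0684585571289 0.047765204588121946
[151 360  36  38 564] [0.4076 0.2981] (44.77723693847656, 68.69193267822266) 78.51439666748047 0.04788951116398352
[  164     0   298   178 24762] [ 23.3655 617.9165] (309.0294189453125, 209.2125244140625) [0.0102 0.0117 0.0131]
[362 309  54  34 505] [426.2136 648.396 ] (14.52634048461914, 93.67284393310547) [0.0084 0.014  0.0164]
```

View pics/w1.png

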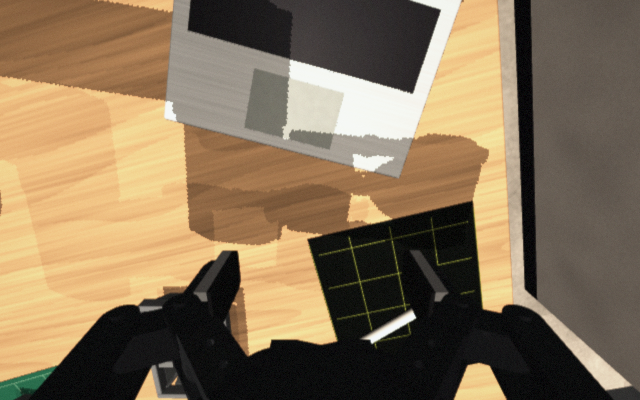

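The picture is from the start pose because the moves were refused: every key is required. The wrist camera sees the ground under the TCP between the fingers at about row 170.

Emit:
{"api": "jog_arm", "payload": {
  "commands": [
    {"delta_pos": [0, 0, 0], "roll": 0.096, "claw": 1},
    {"delta_pos": [0, 0, 0], "roll": 0.096, "claw": 1},
    {"delta_pos": [-3.84, -2.67, 0], "roll": 0, "claw": 1},
    {"delta_pos": [-3.84, -2.67, 0], "roll": 0, "claw": 1},
    {"delta_pos": [-3.84, -2.67, 0], "roll": 0, "claw": 1}
  ]
}}

```text
t: 0.65
position: [0.2242, 0.4827, 0.2449]
eef_rot: [[-0.905, 0.426, -0.0], [0.426, 0.905, -0.0], [-0.0, -0.0, -1.0]]
force: [1.0, -0.5, 0.2]
finger_gap: 0.999
grasp_force: 0.0
```

Emit:
{"api": "jog_arm", "payload": {
  "commands": [
    {"delta_pos": [-3.84, -2.67, 0], "roll": 0, "claw": 1},
    {"delta_pos": [-3.84, -2.67, 0], "roll": 0, "claw": 1},
    {"delta_pos": [-3.84, -2.67, 0], "roll": 0, "claw": 1},
    {"delta_pos": [-3.84, -2.67, 0], "roll": 0, "claw": 1},
    {"delta_pos": [-3.84, -2.67, 0], "roll": 0, "claw": 1}
  ]
}}

```text
t: 1.15
position: [0.3411, 0.2798, 0.2453]
eef_rot: [[-0.905, 0.426, 0.0], [0.426, 0.905, 0.0], [-0.0, 0.0, -1.0]]
force: [1.2, 0.8, -0.0]
finger_gap: 0.999
grasp_force: 0.0
```

Emit:
{"api": "jog_arm", "payload": {
  "commands": [
    {"delta_pos": [-3.84, -2.67, 0], "roll": 0, "claw": 1},
    {"delta_pos": [-3.84, -2.67, 0], "roll": 0, "claw": 1},
    {"delta_pos": [-3.84, -2.67, 0], "roll": 0, "claw": 1},
    {"delta_pos": [-3.84, -2.67, 0], "roll": 0, "claw": 1},
    {"delta_pos": [-3.84, -2.67, 0], "roll": 0, "claw": 1}
  ]
}}

```text
t: 1.65
position: [0.4578, 0.0769, 0.2453]
eef_rot: [[-0.904, 0.427, 0.0], [0.427, 0.904, 0.0], [-0.0, 0.0, -1.0]]
force: [1.0, 1.3, 1.0]
finger_gap: 1.002
grasp_force: 0.0
```

```bash
python3 - <<'E'
from meas import *
o,c=shot('wrist','w2.png'); w=world(o,c); np.savez('a.npz',w=w,c=c['color'])
print(o['t'],o['position'],o['joints'])
for t in totes(w,.040,.06): print(*t)
for t in totes(w,.000,.007): print(*t)
print(tool(o,[.599,-.225,.245]))
E
```

```text
1.65 [0.4578 0.0769 0.2453] [  2.1603  15.3877  98.866    0.0022  65.7424 -62.5767]
[ 465    0  131   87 3461] [0.4109 0.3364] (124.45220947265625, 83.31380462646484) 75.10688018798828 0.04888045187365475
[ 445  133  148  159 5093] [0.6133 0.2813] (176.28201293945312, 123.27641296386719) 9.38125228881836 0.04880501362908651
[ 225  167  103  128 3914] [ 0.5046 -0.004 ] (123.23755645751953, 176.2811737060547) 65.17313385009766 0.04880995455800316
[ 480    0   67   71 3592] [0.4036 0.3475] (73.41625213623047, 74.20050048828125) 73.60059356689453 0.002818277200655972
[  490     0   150   360 13574] [0.6772 0.353 ] (220.5470733642578, 540.6581420898438) 84.12406921386719 0.0004993167577201918
[623   0  17  32 177] [0.4483 0.4783] (17.795421600341797, 36.95365524291992) 83.49945831298828 0.0004880090157045047
[431  21  34  48 349] [0.3862 0.2787] (35.620025634765625, 55.840789794921875) 83.29756927490234 0.0005063691354879052
[412  73  42  25 207] [0.4189 0.2494] (54.028263092041016, 19.26898765563965) 45.63631820678711 0.00042089458646649147
[433  92  38  29 226] [0.4532 0.2633] (36.83071
[... 1441 characters left out ...]
83496094, 55.099639892578125) 39.902400970458984 0.005846629255239821
[ 235  293   89   39 1273] [ 0.6429 -0.0838] (139.16786193847656, 73.81678771972656) 63.234649658203125 0.0007007060508555929
[359 297  56  51 369] [0.7223 0.0625] (100.41613006591797, 76.78085327148438) 3.731590747833252 0.0004985250439683009
[ 49 327  35  26 369] [ 0.5335 -0.4246] (39.097206115722656, 50.10383224487305) 19.265962600708008 0.005815871437837683
[463 361  36  36 401] [0.9101 0.1657] (78.5255126953125, 63.689247131347656) 0.37741556763648987 0.0004462427607009878
[156 387  32  13 256] [ 0.7128 -0.3426] (58.60467529296875, 27.946460723876953) 69.01184844970703 0.005877300398167834
[-25.6509 -21.2804   0.0308]
```

View pics/w2.png

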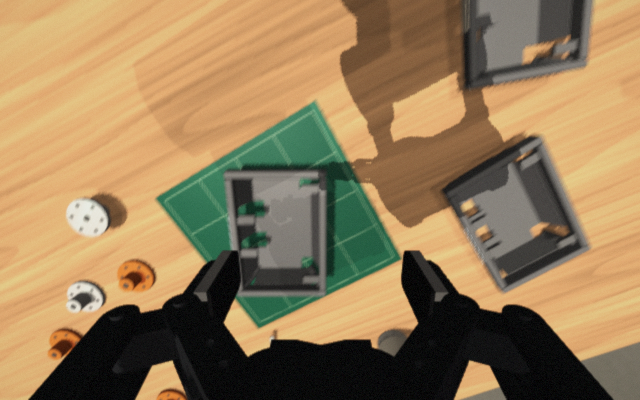

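The wrist view shows A in the centre, its ledge pair at (250,225), the inverted hub at (88,216), and B and C to the right. The arm lags the commands by about two rows. Next I'll go over the first boss-up hub.

Emit:
{"api": "jog_arm", "payload": {
  "commands": [
    {"delta_pos": [-3.02, -2.68, 0], "roll": 0, "claw": 1},
    {"delta_pos": [-3.02, -2.68, 0], "roll": 0, "claw": 1},
    {"delta_pos": [-3.02, -2.68, 0], "roll": 0, "claw": 1},
    {"delta_pos": [-3.02, -2.68, 0], "roll": 0, "claw": 1},
    {"delta_pos": [-3.02, -2.68, 0], "roll": 0, "claw": 1}
  ]
}}

```text
t: 2.2
position: [0.537, -0.1084, 0.2452]
eef_rot: [[-0.904, 0.427, -0.0], [0.427, 0.904, 0.0], [0.0, 0.0, -1.0]]
force: [0.8, -0.1, 0.7]
finger_gap: 0.999
grasp_force: 0.0
```

Emit:
{"api": "jog_arm", "payload": {
  "commands": [
    {"delta_pos": [-3.02, -2.68, 0], "roll": 0, "claw": 1},
    {"delta_pos": [0, 0, 5], "roll": 0, "claw": 0.2},
    {"delta_pos": [0, 0, 5], "roll": 0, "claw": 0.0},
    {"delta_pos": [0, 0, 0], "roll": 0, "claw": 0.0},
    {"delta_pos": [0, 0, 0], "roll": 0, "claw": 0.0}
  ]
}}

```text
t: 2.7
position: [0.5524, -0.1437, 0.1458]
eef_rot: [[-0.904, 0.427, -0.001], [0.427, 0.904, 0.001], [0.002, -0.0, -1.0]]
force: [0.4, 1.1, 0.3]
finger_gap: 0.503
grasp_force: 0.0
```

```bash
cat >> meas.py <<'E'
def disc(w,col,zlo,zhi,near=None,R=.1,sat=70):
    "circle centres (m) of near-grey surfaces in a height band"
    hsv=cv2.cvtColor(col,cv2.COLOR_RGB2HSV)
    m=((w[...,2]>zlo)&(w[...,2]<zhi)&(hsv[...,1]<sat))
    if near is not None: m&=np.hypot(w[...,0]-near[0],w[...,1]-near[1])<R
    n,l,s,_=cv2.connectedComponentsWithStats(m.astype(np.uint8))
    for i in range(1,n):
        if s[i,4]<80: continue
        p=w[l==i]; (c,r)=cv2.minEnclosingCircle((p[:,:2]*1000).astype(np.float32))
        yield s[i,4],np.array(c)/1000,r,p.mean(0)
E
python3 - <<'E'
from meas import *
o,c=shot('wrist','w3.png'); w=world(o,c)
print(o['t'],o['position'],o['finger_gap'])
for n,z in(('flange',(.004,.010)),('top',(.024,.032))):
  for d in disc(w,c['color'],*z,near=(.599,-.225),R=.15): print(n,*d,tool(o,[*d[1],.245]))
E
```

```text
2.7 [ 0.5524 -0.1437  0.1458] 0.5030295478635182
flange 441 [ 0.492  -0.3267] 22.33849334716797 [ 0.4943 -0.3232  0.0063] [ -2.3188 -19.1289  -9.9218]
flange 224 [ 0.587  -0.2309] 22.805965423583984 [ 0.5803 -0.233   0.0063] [-6.8264 -6.4174 -9.9302]
flange 325 [ 0.6058 -0.2151] 23.184045791625977 [ 0.6081 -0.2095  0.0065] [-7.8587 -4.1818 -9.932 ]
flange 521 [ 0.5935 -0.3376] 26.170448303222656 [ 0.5843 -0.3378  0.0064] [-11.969  -15.784   -9.9374]
```

View pics/w3.png

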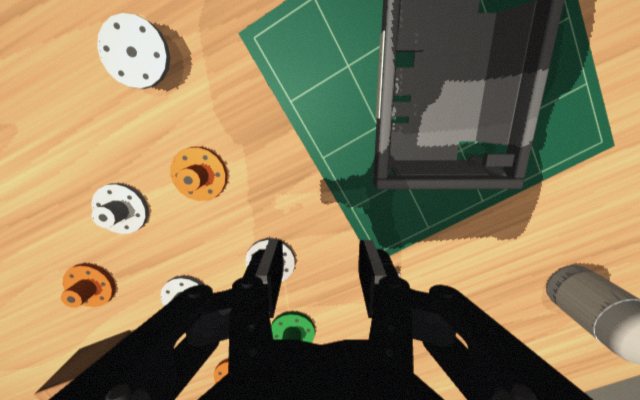

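Picture: the target hub is at (272,258), partly behind the left finger. I need to shift it under the TCP.

Emit:
{"api": "jog_arm", "payload": {
  "commands": [
    {"delta_pos": [-3.85, -2.7, 0], "roll": 0, "claw": 0.0},
    {"delta_pos": [-3.85, -2.7, 0], "roll": 0, "claw": 0.0},
    {"delta_pos": [0, 0, 0], "roll": 0, "claw": 0.0},
    {"delta_pos": [0, 0, 0], "roll": 0, "claw": 0.0}
  ]
}}

```text
t: 3.15
position: [0.6004, -0.2266, 0.1479]
eef_rot: [[-0.904, 0.427, 0.003], [0.427, 0.904, -0.002], [-0.004, 0.0, -1.0]]
force: [-0.3, -0.4, -0.2]
finger_gap: 0.502
grasp_force: 0.0
```

```bash
cat > hub.py <<'E'
import sys
from meas import *
# usage: hub.py x y : boss top + flange circles near the point, deltas in tool cm
o,c=shot('wrist'); w=world(o,c); n=[float(a) for a in sys.argv[1:3]]
print(o['t'],o['position'],o['finger_gap'])
for k,z in(('flange',(.004,.010)),('top',(.022,.032))):
  for d in disc(w,c['color'],*z,near=n,R=.05): print(k,*d,tool(o,[*d[1],d[3][2]]))
E
python3 hub.py .599 -.225
```

```text
3.15 [ 0.6004 -0.2266  0.1479] 0.50206310865757
flange 1649 [ 0.6    -0.2272] 26.86322784423828 [ 0.598  -0.2263  0.0066] [ 0.0577 -0.0749 14.1282]
top 423 [ 0.5999 -0.2272] 10.748562812805176 [ 0.5994 -0.2269  0.0274] [ 0.0643 -0.0733 12.0503]
```

Emit:
{"api": "jog_arm", "payload": {
  "commands": [
    {"delta_pos": [0.05, -0.05, 4], "roll": 0, "claw": 0.0},
    {"delta_pos": [0, 0, 4], "roll": 0, "claw": 0.0},
    {"delta_pos": [0, 0, 3], "roll": 0, "claw": 0.0},
    {"delta_pos": [0, 0, 1.2], "roll": 0, "claw": 0.0},
    {"delta_pos": [0, 0, 0], "roll": 0, "claw": 0.0}
  ]
}}

```text
t: 3.7
position: [0.598, -0.2249, 0.0231]
eef_rot: [[-0.905, 0.426, -0.002], [0.426, 0.905, 0.001], [0.002, 0.0, -1.0]]
force: [0.4, -0.4, 0.1]
finger_gap: 0.502
grasp_force: 0.0
```

Emit:
{"api": "jog_arm", "payload": {
  "commands": [
    {"delta_pos": [0, 0, 0], "roll": 0, "claw": -0.3},
    {"delta_pos": [0, 0, 0], "roll": 0, "claw": -0.7},
    {"delta_pos": [0, 0, 0], "roll": 0, "claw": -1},
    {"delta_pos": [0, 0, 0], "roll": 0, "claw": -1},
    {"delta_pos": [0, 0, 0], "roll": 0, "claw": -1}
  ],
  "squeeze": 40
}}

```text
t: 4.2
position: [0.5996, -0.226, 0.0255]
eef_rot: [[-0.904, 0.427, 0.003], [0.427, 0.904, -0.001], [-0.003, 0.0, -1.0]]
force: [-0.2, 1.4, 5.7]
finger_gap: 0.237
grasp_force: 38.8
```

Emit:
{"api": "jog_arm", "payload": {
  "commands": [
    {"delta_pos": [0, 0, -3], "roll": 0, "claw": -1},
    {"delta_pos": [0, 0, -4.5], "roll": 0, "claw": -1},
    {"delta_pos": [0, 0, -4.5], "roll": 0, "claw": -1},
    {"delta_pos": [2, 2.7, -3], "roll": 0, "claw": -1},
    {"delta_pos": [2.5, 3.3, -2.5], "roll": 0, "claw": -1}
  ]
}}

```text
t: 4.7
position: [0.5842, -0.1529, 0.2021]
eef_rot: [[-0.903, 0.429, 0.005], [0.429, 0.904, -0.002], [-0.005, 0.0, -1.0]]
force: [-0.5, 0.7, -1.2]
finger_gap: 0.239
grasp_force: 39.3
```

Emit:
{"api": "jog_arm", "payload": {
  "commands": [
    {"delta_pos": [2.5, 3.3, 0], "roll": 0, "claw": -1},
    {"delta_pos": [2.5, 3.3, 0], "roll": 0, "claw": -1},
    {"delta_pos": [2.5, 3.3, 0], "roll": 0, "claw": -1},
    {"delta_pos": [0, 0, 0], "roll": 0, "claw": -1},
    {"delta_pos": [0, 0, 0], "roll": 0, "claw": -1}
  ]
}}

```text
t: 5.2
position: [0.558, -0.0301, 0.1998]
eef_rot: [[-0.905, 0.425, 0.002], [0.425, 0.905, -0.0], [-0.002, 0.0, -1.0]]
force: [-0.3, 0.0, -0.1]
finger_gap: 0.238
grasp_force: 39.3
```

```bash
cat > tote.py <<'E'
import sys
from meas import *
# usage: tote.py rimz x y : rim rectangle in a height band near a point
o,c=shot('wrist',*sys.argv[4:5]); w=world(o,c); rz=float(sys.argv[1]); n=[float(a) for a in sys.argv[2:4]]
print(o['t'],o['position'],np.degrees(np.arctan2(o['eef_rot'][1][1],o['eef_rot'][0][1])),'gap',o['finger_gap'],o['grasp_force'])
w[np.hypot(w[...,0]-n[0],w[...,1]-n[1])>.125]=np.nan
for t in totes(w,rz-.006,rz+.004): print(*t,'tool',tool(o,[*t[1],rz]))
E
python3 tote.py .05 .504 -.003 w4.png
```

```text
5.2 [ 0.558  -0.0301  0.1998] 64.85174882746253 gap 0.2379867361264749 39.34524893760681
[ 253   27  139  186 5872] [ 0.5042 -0.0038] (123.23989868164062, 173.11834716796875) 64.91422271728516 0.04926782142498068 tool [ 6.0226  0.0826 14.9648]
```

View pics/w4.png

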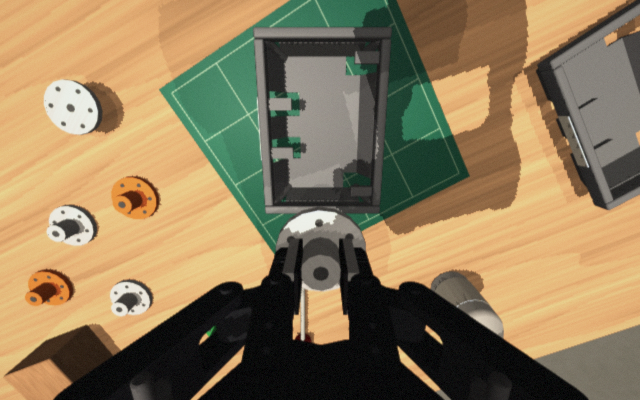

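Picture: tote A is well framed at (320,120), and the hub is held level below it. I'll place it at the near (tool −x) end.

Emit:
{"api": "jog_arm", "payload": {
  "commands": [
    {"delta_pos": [1.95, 0.1, 4], "roll": 0, "claw": -1},
    {"delta_pos": [0, 0, 4.5], "roll": 0, "claw": -1},
    {"delta_pos": [0, 0, 0], "roll": 0, "claw": -1},
    {"delta_pos": [0, 0, 3], "roll": 0, "claw": -1},
    {"delta_pos": [0, 0, 2.5], "roll": 0, "claw": -1}
  ]
}}

```text
t: 5.75
position: [0.5425, -0.0228, 0.0595]
eef_rot: [[-0.904, 0.428, 0.003], [0.428, 0.904, -0.001], [-0.003, 0.001, -1.0]]
force: [0.3, -0.5, 0.2]
finger_gap: 0.24
grasp_force: 39.4
```

Emit:
{"api": "jog_arm", "payload": {
  "commands": [
    {"delta_pos": [0, 0, 1.5], "roll": 0, "claw": -1},
    {"delta_pos": [0, 0, 1], "roll": 0, "claw": -1},
    {"delta_pos": [0, 0, 0.4], "roll": 0, "claw": -1},
    {"delta_pos": [0, 0, 0], "roll": 0, "claw": -1},
    {"delta_pos": [0, 0, 0], "roll": 0, "claw": -1}
  ]
}}

```text
t: 6.25
position: [0.5412, -0.0218, 0.0303]
eef_rot: [[-0.904, 0.427, 0.001], [0.427, 0.904, -0.0], [-0.001, 0.0, -1.0]]
force: [0.2, -0.9, -0.6]
finger_gap: 0.243
grasp_force: 39.4
```

Emit:
{"api": "jog_arm", "payload": {
  "commands": [
    {"delta_pos": [0, 0, 0], "roll": 0, "claw": -0.3},
    {"delta_pos": [0, 0, 0], "roll": 0, "claw": -0.3},
    {"delta_pos": [0, 0, -2], "roll": 0, "claw": -0.3},
    {"delta_pos": [0, 0, -5], "roll": 0, "claw": -0.3},
    {"delta_pos": [0, 0, -5], "roll": 0, "claw": 0.0}
  ]
}}

```text
t: 6.75
position: [0.5399, -0.0215, 0.1505]
eef_rot: [[-0.904, 0.427, -0.002], [0.427, 0.904, 0.0], [0.002, -0.001, -1.0]]
force: [0.8, -0.8, -0.0]
finger_gap: 0.495
grasp_force: 0.0
```

Emit:
{"api": "jog_arm", "payload": {
  "commands": [
    {"delta_pos": [-2.32, -3.24, 0], "roll": 0, "claw": 0},
    {"delta_pos": [-2.32, -3.24, 0], "roll": 0, "claw": 0},
    {"delta_pos": [-2.32, -3.24, 0], "roll": 0, "claw": 0},
    {"delta_pos": [-2.32, -3.24, 0], "roll": 0, "claw": 0},
    {"delta_pos": [-2.32, -3.24, 0], "roll": 0, "claw": 0.0}
  ]
}}

```text
t: 7.25
position: [0.5764, -0.2192, 0.1497]
eef_rot: [[-0.904, 0.427, 0.0], [0.427, 0.904, -0.0], [-0.0, 0.0, -1.0]]
force: [0.3, 0.3, 0.0]
finger_gap: 0.498
grasp_force: 0.0
```

Emit:
{"api": "jog_arm", "payload": {
  "commands": [
    {"delta_pos": [-2.32, -3.24, 0], "roll": 0, "claw": 0},
    {"delta_pos": [-2.32, -3.24, 0], "roll": 0, "claw": 0},
    {"delta_pos": [-2.32, -3.24, 0], "roll": 0, "claw": 0},
    {"delta_pos": [0, 0, 0], "roll": 0, "claw": 0},
    {"delta_pos": [0, 0, 0], "roll": 0, "claw": 0.0}
  ]
}}

```text
t: 7.75
position: [0.5976, -0.3358, 0.1492]
eef_rot: [[-0.904, 0.428, -0.0], [0.428, 0.904, 0.0], [0.0, 0.0, -1.0]]
force: [0.2, 0.7, -0.6]
finger_gap: 0.504
grasp_force: 0.0
```

```bash
python3 hub.py .598 -.3354
```

```text
7.75 [ 0.5976 -0.3358  0.1492] 0.5037362052936621
flange 1617 [ 0.5997 -0.3371] 26.926013946533203 [ 0.5975 -0.3362  0.0067] [-0.2488 -0.0312 14.249 ]
top 415 [ 0.5995 -0.3375] 10.965736389160156 [ 0.5989 -0.337   0.0274] [-0.2445 -0.0708 12.173 ]
```

Next I'll grasp the second hub, lift it and return to the viewing pose.

Emit:
{"api": "jog_arm", "payload": {
  "commands": [
    {"delta_pos": [-0.25, -0.05, 4], "roll": 0, "claw": 0.0},
    {"delta_pos": [0, 0, 4], "roll": 0, "claw": 0.0},
    {"delta_pos": [0, 0, 3], "roll": 0, "claw": 0.0},
    {"delta_pos": [0, 0, 1.4], "roll": 0, "claw": 0.0},
    {"delta_pos": [0, 0, 0], "roll": 0, "claw": 0.0}
  ]
}}

```text
t: 8.3
position: [0.5991, -0.3353, 0.0239]
eef_rot: [[-0.905, 0.426, -0.003], [0.426, 0.905, 0.002], [0.003, 0.001, -1.0]]
force: [-0.5, 0.1, -1.1]
finger_gap: 0.505
grasp_force: 0.0
```

Emit:
{"api": "jog_arm", "payload": {
  "commands": [
    {"delta_pos": [0, 0, 0], "roll": 0, "claw": -0.3},
    {"delta_pos": [0, 0, 0], "roll": 0, "claw": -0.7},
    {"delta_pos": [0, 0, 0], "roll": 0, "claw": -1},
    {"delta_pos": [0, 0, 0], "roll": 0, "claw": -1},
    {"delta_pos": [0, 0, 0], "roll": 0, "claw": -1}
  ],
  "squeeze": 40
}}

```text
t: 8.8
position: [0.6009, -0.3371, 0.0273]
eef_rot: [[-0.904, 0.427, 0.003], [0.427, 0.904, -0.001], [-0.003, -0.0, -1.0]]
force: [-0.9, 3.1, 8.6]
finger_gap: 0.235
grasp_force: 39.4
```

Emit:
{"api": "jog_arm", "payload": {
  "commands": [
    {"delta_pos": [0, 0, -3], "roll": 0, "claw": -1},
    {"delta_pos": [0, 0, -4.5], "roll": 0, "claw": -1},
    {"delta_pos": [0, 0, -4.5], "roll": 0, "claw": -1},
    {"delta_pos": [2, 3, -3], "roll": 0, "claw": -1},
    {"delta_pos": [2.5, 3.84, -2], "roll": 0, "claw": -1}
  ]
}}

```text
t: 9.3
position: [0.5892, -0.2567, 0.1991]
eef_rot: [[-0.903, 0.429, 0.005], [0.429, 0.903, -0.003], [-0.006, -0.001, -1.0]]
force: [0.5, 1.5, -0.5]
finger_gap: 0.236
grasp_force: 39.3
```

Emit:
{"api": "jog_arm", "payload": {
  "commands": [
    {"delta_pos": [2.5, 3.82, 0], "roll": 0, "claw": -1},
    {"delta_pos": [2.5, 3.82, 0], "roll": 0, "claw": -1},
    {"delta_pos": [2.5, 3.82, 0], "roll": 0, "claw": -1},
    {"delta_pos": [2.5, 3.82, 0], "roll": 0, "claw": -1},
    {"delta_pos": [2.5, 3.82, 0], "roll": 0, "claw": -1}
  ]
}}

```text
t: 9.8
position: [0.5566, -0.028, 0.1965]
eef_rot: [[-0.904, 0.427, 0.002], [0.427, 0.904, -0.0], [-0.002, 0.001, -1.0]]
force: [0.6, 0.8, 0.2]
finger_gap: 0.239
grasp_force: 39.3
```

Emit:
{"api": "jog_arm", "payload": {
  "commands": [
    {"delta_pos": [0, 0, 0], "roll": 0, "claw": -1},
    {"delta_pos": [0, 0, 0], "roll": 0, "claw": -1}
  ]
}}

```text
t: 10.0
position: [0.557, -0.0288, 0.1964]
eef_rot: [[-0.905, 0.425, 0.002], [0.425, 0.905, -0.0], [-0.002, 0.0, -1.0]]
force: [0.2, 0.3, -0.9]
finger_gap: 0.234
grasp_force: 39.4
```

```bash
python3 tote.py .05 .504 -.003 w5.png
cat > inA.py <<'E'
from meas import *
o,c=shot('wrist'); w=world(o,c); A=[.504,-.003]
print(o['position'])
for k,z in(('flange',(.008,.014)),('top',(.026,.036))):
  for d in disc(w,c['color'],*z,near=A,R=.085): print(k,*d,tool(o,[*d[1],d[3][2]]))
E
python3 inA.py
```

```text
10.0 [ 0.557  -0.0288  0.1964] 64.86054631686478 gap 0.23439350698190856 39.38637435436249
[ 252   28  140  188 5719] [ 0.5045 -0.0039] (123.32137298583984, 173.9340057373047) 65.07171630859375 0.04929740006600414 tool [ 5.8388  0.0142 14.6275]
[ 0.5572 -0.0298  0.1962]
flange 328 [0.4526 0.0136] 43.23466491699219 [0.4366 0.0067 0.0112] [11.3507 -0.5341 18.4793]
flange 292 [0.5234 0.0361] 52.43980407714844 [0.5214 0.037  0.0111] [ 5.9024  4.5152 18.4971]
flange 1338 [ 0.5422 -0.0223] 26.871484756469727 [ 0.5406 -0.0216  0.0096] [ 1.7132  0.0317 18.6539]
flange 260 [ 0.5514 -0.0323] 43.13384246826172 [ 0.5563 -0.0489  0.011 ] [ 0.4472 -0.4776 18.5201]
top 331 [0.4355 0.0298] 36.83568572998047 [0.4347 0.0306 0.0303] [13.5795  0.1992 16.5645]
top 148 [ 0.4355 -0.0272] 16.671741485595703 [ 0.4355 -0.0276  0.0297] [11.153  -4.9604 16.6257]
top 428 [0.5266 0.0437] 53.24253845214844 [0.524  0.0439 0.0298] [ 5.9321  5.3369 16.6275]
top 84 [ 0.4831 -0.0504] 10.895362854003906 [ 0.4832 -0.0499  0.0298] [ 5.8628 -5.0241 16.6248]
top 319 [ 0.5421 -0.0224] 10.895782470703125 [ 0.5417 -0.0222  0.0306] [ 1.7112  0.0171 16.5543]
top 104 [ 0.5301 -0.0707] 15.544232368469238 [ 0.5296 -0.0715  0.0296] [ 0.7372 -4.8581 16.652 ]
top 236 [ 0.5748 -0.0357] 32.911033630371094 [ 0.5755 -0.0357  0.0301] [-1.8089  0.2127 16.6134]
```

Hub 1 sits flat at −41.9 mm on the tote axis. Hub 2 goes to +41.5.

Emit:
{"api": "jog_arm", "payload": {
  "commands": [
    {"delta_pos": [4.9, 0.05, 0], "roll": 0, "claw": -1},
    {"delta_pos": [4.9, 0, 0], "roll": 0, "claw": -1},
    {"delta_pos": [0.1, 0, 4], "roll": 0, "claw": -1},
    {"delta_pos": [0, 0, 4], "roll": 0, "claw": -1},
    {"delta_pos": [0, 0, 2], "roll": 0, "claw": -1}
  ]
}}

```text
t: 10.6
position: [0.467, 0.0121, 0.0935]
eef_rot: [[-0.904, 0.428, -0.001], [0.428, 0.904, -0.0], [0.001, -0.0, -1.0]]
force: [0.4, 0.0, -0.0]
finger_gap: 0.236
grasp_force: 39.4
```

Emit:
{"api": "jog_arm", "payload": {
  "commands": [
    {"delta_pos": [0, 0, 2], "roll": 0, "claw": -1},
    {"delta_pos": [0, 0, 2], "roll": 0, "claw": -1},
    {"delta_pos": [0, 0, 1.5], "roll": 0, "claw": -1},
    {"delta_pos": [0, 0, 0.8], "roll": 0, "claw": -1},
    {"delta_pos": [0, 0, 0], "roll": 0, "claw": -1}
  ]
}}

```text
t: 11.1
position: [0.4675, 0.0124, 0.0317]
eef_rot: [[-0.904, 0.428, -0.001], [0.428, 0.904, 0.0], [0.001, -0.0, -1.0]]
force: [0.4, 0.7, -0.1]
finger_gap: 0.236
grasp_force: 39.4
```

Emit:
{"api": "jog_arm", "payload": {
  "commands": [
    {"delta_pos": [0, 0, 0], "roll": 0, "claw": -0.3},
    {"delta_pos": [0, 0, 0], "roll": 0, "claw": -0.3},
    {"delta_pos": [0, 0, -2], "roll": 0, "claw": -0.3},
    {"delta_pos": [0, 0, -5], "roll": 0, "claw": -0.3},
    {"delta_pos": [0, 0, -5], "roll": 0, "claw": 0.0}
  ]
}}

```text
t: 11.6
position: [0.4669, 0.0131, 0.154]
eef_rot: [[-0.904, 0.427, -0.001], [0.427, 0.904, 0.0], [0.001, -0.0, -1.0]]
force: [1.3, -0.1, 0.2]
finger_gap: 0.492
grasp_force: 0.0
```

Emit:
{"api": "jog_arm", "payload": {
  "commands": [
    {"delta_pos": [-0.33, -4.22, 0], "roll": 0, "claw": 0.65},
    {"delta_pos": [-0.33, -4.22, 0], "roll": 0, "claw": 0.65},
    {"delta_pos": [-0.33, -4.22, 0], "roll": 0, "claw": 0.65},
    {"delta_pos": [-0.33, -4.22, 0], "roll": 0, "claw": 0.65},
    {"delta_pos": [-0.33, -4.22, 0], "roll": 0, "claw": 0.65}
  ]
}}

```text
t: 12.1
position: [0.3918, -0.1863, 0.1531]
eef_rot: [[-0.905, 0.426, 0.001], [0.426, 0.905, -0.001], [-0.002, -0.0, -1.0]]
force: [1.9, 0.5, -0.4]
finger_gap: 0.826
grasp_force: 0.0
```

Emit:
{"api": "jog_arm", "payload": {
  "commands": [
    {"delta_pos": [-0.33, -4.22, 0], "roll": 0, "claw": 0.65},
    {"delta_pos": [0, 0, 0], "roll": 0, "claw": 0.65},
    {"delta_pos": [0, 0, 0], "roll": 0, "claw": 0.65}
  ]
}}

```text
t: 12.4
position: [0.3771, -0.2251, 0.1528]
eef_rot: [[-0.903, 0.429, 0.001], [0.429, 0.903, -0.0], [-0.001, -0.0, -1.0]]
force: [-0.4, 0.2, 0.3]
finger_gap: 0.828
grasp_force: 0.0
```

```bash
python3 hub.py .3773 -.2248
```

```text
12.4 [ 0.3771 -0.2251  0.1528] 0.8277570568144217
top 2362 [ 0.3776 -0.2265] 26.86738395690918 [ 0.3767 -0.2263  0.0276] [-0.094  -0.0966 12.5194]
```

Emit:
{"api": "jog_arm", "payload": {
  "commands": [
    {"delta_pos": [-0.1, -0.1, 4], "roll": 0, "claw": 0.65},
    {"delta_pos": [0, 0, 4], "roll": 0, "claw": 0.65},
    {"delta_pos": [0, 0, 3], "roll": 0, "claw": 0.65},
    {"delta_pos": [0, 0, 1.5], "roll": 0, "claw": 0.65},
    {"delta_pos": [0, 0, 0], "roll": 0, "claw": 0.65}
  ]
}}

```text
t: 12.95
position: [0.3775, -0.224, 0.0259]
eef_rot: [[-0.905, 0.425, -0.003], [0.425, 0.905, 0.002], [0.003, 0.001, -1.0]]
force: [-0.2, 0.0, -0.1]
finger_gap: 0.827
grasp_force: 0.0
```

Emit:
{"api": "jog_arm", "payload": {
  "commands": [
    {"delta_pos": [0, 0, 0], "roll": 0, "claw": 0.4},
    {"delta_pos": [0, 0, 0], "roll": 0, "claw": 0.2},
    {"delta_pos": [0, 0, 0], "roll": 0, "claw": 0},
    {"delta_pos": [0, 0, 0], "roll": 0, "claw": -0.2},
    {"delta_pos": [0, 0, 0], "roll": 0, "claw": -0.2}
  ],
  "squeeze": 40
}}

```text
t: 13.45
position: [0.3784, -0.2256, 0.0286]
eef_rot: [[-0.904, 0.426, 0.002], [0.426, 0.904, -0.001], [-0.002, -0.0, -1.0]]
force: [1.1, 4.9, 9.5]
finger_gap: 0.606
grasp_force: 41.3
```

Emit:
{"api": "jog_arm", "payload": {
  "commands": [
    {"delta_pos": [0, 0, -3], "roll": 0, "claw": -0.2},
    {"delta_pos": [0, 0, -4.5], "roll": 0, "claw": -0.2},
    {"delta_pos": [0, 0, -4.5], "roll": 0, "claw": -0.2},
    {"delta_pos": [-1, 3, -3], "roll": 0, "claw": -0.2},
    {"delta_pos": [-1, 3.9, -2], "roll": 0, "claw": -0.2}
  ]
}}

```text
t: 13.95
position: [0.4263, -0.1722, 0.201]
eef_rot: [[-0.903, 0.429, 0.004], [0.429, 0.903, -0.003], [-0.005, -0.001, -1.0]]
force: [1.5, -0.6, -1.4]
finger_gap: 0.606
grasp_force: 42.6
```

Emit:
{"api": "jog_arm", "payload": {
  "commands": [
    {"delta_pos": [-1.2, 3.8, 0], "roll": 0, "claw": -0.2},
    {"delta_pos": [-1.2, 3.8, 0], "roll": 0, "claw": -0.2},
    {"delta_pos": [-1.2, 3.8, 0], "roll": 0, "claw": -0.2},
    {"delta_pos": [-1.2, 3.8, 0], "roll": 0, "claw": -0.2},
    {"delta_pos": [-1, 3.3, 0], "roll": 0, "claw": -0.2}
  ]
}}

```text
t: 14.45
position: [0.5579, -0.0273, 0.1986]
eef_rot: [[-0.905, 0.426, 0.002], [0.426, 0.905, -0.0], [-0.002, 0.001, -1.0]]
force: [0.1, -0.2, -0.8]
finger_gap: 0.606
grasp_force: 42.6
```

Emit:
{"api": "jog_arm", "payload": {
  "commands": [
    {"delta_pos": [0, 0, 0], "roll": 0, "claw": -0.2},
    {"delta_pos": [0, 0, 0], "roll": 0, "claw": -0.2}
  ]
}}

```text
t: 14.65
position: [0.5568, -0.0286, 0.198]
eef_rot: [[-0.905, 0.425, 0.001], [0.425, 0.905, -0.0], [-0.001, 0.0, -1.0]]
force: [-0.1, 0.0, -0.6]
finger_gap: 0.604
grasp_force: 42.5
```

```bash
python3 tote.py .05 .504 -.003 w6.png; python3 inA.py|grep -E "26\.|10\.|11\.|^\["
```

```text
14.65 [ 0.5568 -0.0286  0.198 ] 64.83912723757375 gap 0.6035312126549705 42.545841336250305
[ 252   29  140  187 6138] [ 0.5046 -0.004 ] (123.23571014404297, 174.3472137451172) 65.0888671875 0.04929841952725719 tool [ 5.7809  0.0056 14.7945]
[ 0.5563 -0.0292  0.1979]
flange 335 [0.4524 0.0147] 43.31391143798828 [0.4364 0.0079 0.011 ] [11.2836 -0.4617 18.6835]
top 146 [ 0.4353 -0.0273] 16.369117736816406 [ 0.4352 -0.0274  0.0299] [11.034  -4.9843 16.7987]
top 365 [0.4999 0.0103] 10.874910354614258 [0.4997 0.0103 0.0306] [ 6.7942  1.172  16.7232]
top 82 [ 0.4833 -0.0497] 10.990082740783691 [ 0.4835 -0.05    0.0299] [ 5.7374 -4.9661 16.8016]
top 318 [ 0.5425 -0.0226] 10.889425277709961 [ 0.542  -0.0225  0.0305] [ 1.5421  0.002  16.7423]
```

View pics/w6.png

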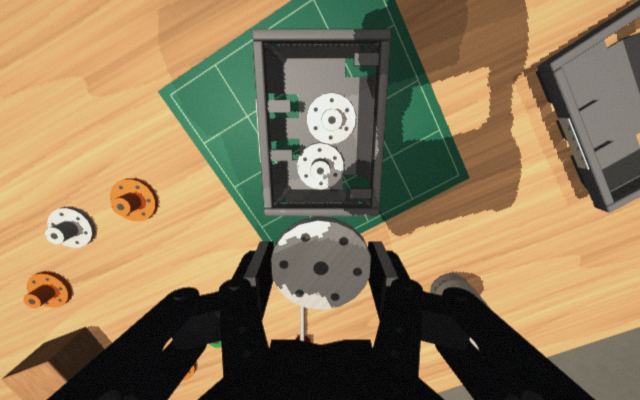

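Picture: hub 2, at (331,118), was knocked to about +10 mm beside hub 1, at (320,167), and no longer stands at its end. I'll set the inverted hub down on the bare bench, fix hub 2, then come back.

Emit:
{"api": "jog_arm", "payload": {
  "commands": [
    {"delta_pos": [0, -4.5, 0], "roll": 0, "claw": -0.2},
    {"delta_pos": [0, -5, 0], "roll": 0, "claw": -0.2},
    {"delta_pos": [0, -5, 3], "roll": 0, "claw": -0.2},
    {"delta_pos": [0, 0, 4], "roll": 0, "claw": -0.2},
    {"delta_pos": [0, 0, 4], "roll": 0, "claw": -0.2}
  ]
}}

```text
t: 15.25
position: [0.497, -0.1562, 0.0915]
eef_rot: [[-0.903, 0.43, 0.002], [0.43, 0.903, -0.001], [-0.002, -0.0, -1.0]]
force: [0.2, 0.3, -0.6]
finger_gap: 0.609
grasp_force: 42.6
```

Emit:
{"api": "jog_arm", "payload": {
  "commands": [
    {"delta_pos": [0, 0, 3], "roll": 0, "claw": -0.2},
    {"delta_pos": [0, 0, 2], "roll": 0, "claw": -0.2},
    {"delta_pos": [0, 0, 0.8], "roll": 0, "claw": -0.2},
    {"delta_pos": [0, 0, 0], "roll": 0, "claw": -0.2},
    {"delta_pos": [0, 0, 0], "roll": 0, "claw": -0.2}
  ]
}}

```text
t: 15.75
position: [0.4982, -0.1544, 0.0346]
eef_rot: [[-0.904, 0.427, 0.001], [0.427, 0.904, -0.0], [-0.001, 0.0, -1.0]]
force: [0.1, -0.7, -0.4]
finger_gap: 0.609
grasp_force: 42.6
```

Emit:
{"api": "jog_arm", "payload": {
  "commands": [
    {"delta_pos": [0, 0, 0.5], "roll": 0, "claw": -0.2},
    {"delta_pos": [0, 0, 0], "roll": 0, "claw": -0.2},
    {"delta_pos": [0, 0, 0], "roll": 0, "claw": -0.2}
  ]
}}

```text
t: 16.05
position: [0.4981, -0.154, 0.0289]
eef_rot: [[-0.904, 0.427, 0.0], [0.427, 0.904, -0.0], [-0.001, 0.0, -1.0]]
force: [0.8, -1.2, 0.4]
finger_gap: 0.604
grasp_force: 42.6
```

Emit:
{"api": "jog_arm", "payload": {
  "commands": [
    {"delta_pos": [0, 0, 0], "roll": 0, "claw": 0.5},
    {"delta_pos": [0, 0, 0], "roll": 0, "claw": 0.5},
    {"delta_pos": [0, 0, -4], "roll": 0, "claw": 0.5},
    {"delta_pos": [0, 0, -5], "roll": 0, "claw": 0},
    {"delta_pos": [0, 0, -4], "roll": 0, "claw": 0}
  ]
}}

```text
t: 16.55
position: [0.4979, -0.1539, 0.1608]
eef_rot: [[-0.904, 0.427, 0.0], [0.427, 0.904, -0.0], [-0.0, 0.0, -1.0]]
force: [1.6, -0.6, 0.5]
finger_gap: 0.5
grasp_force: 0.0
```

Emit:
{"api": "jog_arm", "payload": {
  "commands": [
    {"delta_pos": [1.4, 4.7, 0], "roll": 0, "claw": 0},
    {"delta_pos": [1.4, 4.7, 0], "roll": 0, "claw": 0},
    {"delta_pos": [1.4, 4.7, 0], "roll": 0, "claw": 0},
    {"delta_pos": [0, 0, 0], "roll": 0, "claw": 0},
    {"delta_pos": [0, 0, 0], "roll": 0, "claw": 0}
  ]
}}

```text
t: 17.05
position: [0.5201, -0.0075, 0.1586]
eef_rot: [[-0.906, 0.424, 0.0], [0.424, 0.906, -0.0], [-0.0, -0.0, -1.0]]
force: [0.6, -0.8, -0.6]
finger_gap: 0.494
grasp_force: 0.0
```

```bash
python3 inA.py|grep -E " 2[678]\.|10\.|11\.|^\["; python3 tote.py .05 .504 -.003
```

```text
[ 0.5201 -0.0075  0.1586]
top 421 [0.4996 0.0104] 10.797453880310059 [0.4994 0.0105 0.0306] [ 2.6192  0.7513 12.7997]
top 106 [ 0.4826 -0.0499] 10.982661247253418 [ 0.4828 -0.0497  0.0301] [ 1.5945 -5.4347 12.8553]
top 366 [ 0.5424 -0.0224] 10.788656234741211 [ 0.5416 -0.0222  0.0304] [-2.6495 -0.4072 12.8178]
17.1 [ 0.52   -0.0085  0.1586] 64.80059479254663 gap 0.4996228311816952 0.0
[ 241   76  155  176 5644] [0.4952 0.0004] (123.4224624633789, 154.51502990722656) 65.02704620361328 0.04930202019844969 tool [ 2.6314 -0.252  10.8572]
[283 260  76  11 790] [ 0.5802 -0.0371] (73.16871643066406, 10.159481048583984) 64.76349639892578 0.04911621148413334 tool [-6.655  -0.0189 10.8572]
```

Emit:
{"api": "jog_arm", "payload": {
  "commands": [
    {"delta_pos": [2.65, 0.84, 0], "roll": 0, "claw": -0.3},
    {"delta_pos": [0, 0, 4], "roll": 0, "claw": -0.3},
    {"delta_pos": [0, 0, 0], "roll": 0, "claw": -0.3},
    {"delta_pos": [0, 0, 0], "roll": 0, "claw": -0.3}
  ]
}}

```text
t: 17.55
position: [0.4996, 0.0094, 0.1187]
eef_rot: [[-0.904, 0.428, -0.002], [0.428, 0.904, 0.0], [0.001, -0.001, -1.0]]
force: [-0.5, -0.0, 0.4]
finger_gap: 0.353
grasp_force: 0.0
```

```bash
python3 inA.py|grep -E " 2[678]\.|10\.|11\.|^\["
```

```text
[0.4996 0.0094 0.1187]
flange 360 [0.4572 0.0182] 47.49757766723633 [0.4387 0.0032 0.0112] [ 4.192  -1.0095 10.7551]
flange 321 [0.511  0.0415] 39.870567321777344 [0.5093 0.0427 0.011 ] [ 0.3223  3.3935 10.7675]
flange 3278 [ 0.5209 -0.0065] 53.5623779296875 [0.5136 0.0014 0.0097] [-2.6168 -0.5156 10.8973]
flange 262 [ 0.5742 -0.0263] 27.074697494506836 [ 0.5748 -0.0259  0.0111] [-8.2859 -0.0213 10.7508]
top 530 [0.4997 0.0105] 10.993289947509766 [0.4991 0.0107 0.0305] [0.0238 0.1151 8.8196]
top 459 [ 0.5423 -0.0223] 11.176994323730469 [ 0.5414 -0.022   0.0304] [-5.2265 -1.0355  8.8234]
```

Emit:
{"api": "jog_arm", "payload": {
  "commands": [
    {"delta_pos": [0, 0.1, 3.5], "roll": 0, "claw": -0.3},
    {"delta_pos": [0, 0, 3], "roll": 0, "claw": -0.3},
    {"delta_pos": [0, 0, 1.5], "roll": 0, "claw": -0.3},
    {"delta_pos": [0, 0, 0.75], "roll": 0, "claw": -0.3},
    {"delta_pos": [0, 0, 0], "roll": 0, "claw": -0.3}
  ]
}}

```text
t: 18.1
position: [0.5007, 0.0109, 0.0313]
eef_rot: [[-0.904, 0.427, 0.0], [0.427, 0.904, -0.0], [-0.0, 0.0, -1.0]]
force: [0.7, -0.6, 0.7]
finger_gap: 0.348
grasp_force: 0.0
```

Emit:
{"api": "jog_arm", "payload": {
  "commands": [
    {"delta_pos": [0, 0, 0], "roll": 0, "claw": -0.6},
    {"delta_pos": [0, 0, 0], "roll": 0, "claw": -1},
    {"delta_pos": [0, 0, 0], "roll": 0, "claw": -1},
    {"delta_pos": [0, 0, 0], "roll": 0, "claw": -1},
    {"delta_pos": [0, 0, 0], "roll": 0, "claw": -1}
  ],
  "squeeze": 40
}}

```text
t: 18.6
position: [0.5009, 0.0112, 0.0321]
eef_rot: [[-0.904, 0.427, 0.002], [0.427, 0.904, -0.0], [-0.002, 0.001, -1.0]]
force: [-0.6, -1.4, 8.8]
finger_gap: 0.233
grasp_force: 39.7
```

Emit:
{"api": "jog_arm", "payload": {
  "commands": [
    {"delta_pos": [0, 0, -2], "roll": 0, "claw": -1},
    {"delta_pos": [0, 0, -2.5], "roll": 0, "claw": -1},
    {"delta_pos": [3.1, -1.1, 0], "roll": 0, "claw": -1},
    {"delta_pos": [0, 0, 0], "roll": 0, "claw": -1},
    {"delta_pos": [0, 0, 0], "roll": 0, "claw": -1}
  ]
}}

```text
t: 19.1
position: [0.4672, 0.0147, 0.0766]
eef_rot: [[-0.904, 0.427, 0.0], [0.427, 0.904, -0.0], [-0.0, 0.0, -1.0]]
force: [0.2, -0.6, -0.5]
finger_gap: 0.232
grasp_force: 39.3
```

Emit:
{"api": "jog_arm", "payload": {
  "commands": [
    {"delta_pos": [0, 0, 2], "roll": 0, "claw": -1},
    {"delta_pos": [0, 0, 1.5], "roll": 0, "claw": -1},
    {"delta_pos": [0, 0, 0.8], "roll": 0, "claw": -1},
    {"delta_pos": [0, 0, 0], "roll": 0, "claw": -1},
    {"delta_pos": [0, 0, 0], "roll": 0, "claw": -1}
  ]
}}

```text
t: 19.6
position: [0.4678, 0.0146, 0.0333]
eef_rot: [[-0.904, 0.427, 0.0], [0.427, 0.904, -0.0], [-0.0, 0.0, -1.0]]
force: [0.2, -0.7, -1.1]
finger_gap: 0.236
grasp_force: 41.3
```

Emit:
{"api": "jog_arm", "payload": {
  "commands": [
    {"delta_pos": [0, 0, 0], "roll": 0, "claw": -0.3},
    {"delta_pos": [0, 0, 0], "roll": 0, "claw": -0.3},
    {"delta_pos": [0, 0, -2], "roll": 0, "claw": -0.3},
    {"delta_pos": [0, 0, -5], "roll": 0, "claw": -0.3},
    {"delta_pos": [0, 0, -5], "roll": 0, "claw": 0.3}
  ]
}}

```text
t: 20.1
position: [0.4667, 0.0146, 0.1544]
eef_rot: [[-0.904, 0.427, -0.002], [0.427, 0.904, 0.0], [0.002, -0.001, -1.0]]
force: [1.0, 0.6, 0.6]
finger_gap: 0.504
grasp_force: 0.0
```

Emit:
{"api": "jog_arm", "payload": {
  "commands": [
    {"delta_pos": [-2.5, -3.5, 0], "roll": 0, "claw": 0.65},
    {"delta_pos": [-2.5, -3.5, 0], "roll": 0, "claw": 0.65},
    {"delta_pos": [-2.5, -3.5, 0], "roll": 0, "claw": 0.65},
    {"delta_pos": [-2.45, -3.45, 0], "roll": 0, "claw": 0.65},
    {"delta_pos": [0, 0, 0], "roll": 0, "claw": 0.65}
  ]
}}

```text
t: 20.6
position: [0.4992, -0.1586, 0.1537]
eef_rot: [[-0.903, 0.43, 0.003], [0.43, 0.903, -0.002], [-0.003, -0.001, -1.0]]
force: [0.8, -0.1, -0.2]
finger_gap: 0.822
grasp_force: 0.0
```

Emit:
{"api": "jog_arm", "payload": {
  "commands": [
    {"delta_pos": [0, 0, 0], "roll": 0, "claw": 0.65},
    {"delta_pos": [0, 0, 0], "roll": 0, "claw": 0.65}
  ]
}}

```text
t: 20.8
position: [0.4975, -0.1533, 0.1531]
eef_rot: [[-0.905, 0.426, -0.0], [0.426, 0.905, 0.0], [0.001, 0.0, -1.0]]
force: [-0.4, 0.4, -0.8]
finger_gap: 0.822
grasp_force: 0.0
```

```bash
python3 hub.py .498 -.154
```

```text
20.8 [ 0.4975 -0.1533  0.1531] 0.8218488507983738
top 2380 [ 0.4977 -0.1542] 26.86930274963379 [ 0.4968 -0.1537  0.0276] [-0.0665 -0.0738 12.5527]
```

Emit:
{"api": "jog_arm", "payload": {
  "commands": [
    {"delta_pos": [-0.05, -0.05, 4], "roll": 0, "claw": 0.65},
    {"delta_pos": [0, 0, 4], "roll": 0, "claw": 0.65},
    {"delta_pos": [0, 0, 3], "roll": 0, "claw": 0.65},
    {"delta_pos": [0, 0, 1.5], "roll": 0, "claw": 0.65},
    {"delta_pos": [0, 0, 0], "roll": 0, "claw": 0.65}
  ]
}}

```text
t: 21.35
position: [0.497, -0.1532, 0.0264]
eef_rot: [[-0.905, 0.425, -0.003], [0.425, 0.905, 0.001], [0.004, -0.0, -1.0]]
force: [-0.3, 0.1, 0.3]
finger_gap: 0.826
grasp_force: 0.0
```

Emit:
{"api": "jog_arm", "payload": {
  "commands": [
    {"delta_pos": [0, 0, 0], "roll": 0, "claw": 0.4},
    {"delta_pos": [0, 0, 0], "roll": 0, "claw": 0.2},
    {"delta_pos": [0, 0, 0], "roll": 0, "claw": 0},
    {"delta_pos": [0, 0, 0], "roll": 0, "claw": -0.2},
    {"delta_pos": [0, 0, 0], "roll": 0, "claw": -0.2}
  ]
}}

```text
t: 21.85
position: [0.4988, -0.1545, 0.0294]
eef_rot: [[-0.904, 0.427, 0.002], [0.427, 0.904, -0.001], [-0.002, 0.0, -1.0]]
force: [-1.1, 3.8, 9.6]
finger_gap: 0.614
grasp_force: 41.5
```

Emit:
{"api": "jog_arm", "payload": {
  "commands": [
    {"delta_pos": [0, 0, -3], "roll": 0, "claw": -0.2},
    {"delta_pos": [0, 0, -4.5], "roll": 0, "claw": -0.2},
    {"delta_pos": [0, 0, -4.5], "roll": 0, "claw": -0.2},
    {"delta_pos": [0, 0, -4.5], "roll": 0, "claw": -0.2},
    {"delta_pos": [0, 2, -0.5], "roll": 0, "claw": -0.2}
  ]
}}

```text
t: 22.35
position: [0.5085, -0.1384, 0.2042]
eef_rot: [[-0.904, 0.428, 0.009], [0.428, 0.904, -0.004], [-0.009, 0.0, -1.0]]
force: [0.6, -0.5, -1.6]
finger_gap: 0.608
grasp_force: 42.5
```

Emit:
{"api": "jog_arm", "payload": {
  "commands": [
    {"delta_pos": [0, 4, 0], "roll": 0, "claw": -0.2},
    {"delta_pos": [0, 4, 0], "roll": 0, "claw": -0.2},
    {"delta_pos": [0, 4, 0], "roll": 0, "claw": -0.2},
    {"delta_pos": [0, 0, 0], "roll": 0, "claw": -0.2},
    {"delta_pos": [0, 0, 0], "roll": 0, "claw": -0.2}
  ]
}}

```text
t: 22.85
position: [0.558, -0.0273, 0.1988]
eef_rot: [[-0.905, 0.425, 0.001], [0.425, 0.905, -0.0], [-0.001, 0.0, -1.0]]
force: [0.7, -0.2, -1.0]
finger_gap: 0.607
grasp_force: 42.5
```

```bash
python3 tote.py .05 .504 -.003 w7.png; python3 inA.py|grep -E " 2[678]\.|10\.|11\.|^\["
```

```text
22.85 [ 0.558  -0.0273  0.1988] 64.85810975745403 gap 0.6068018597415915 42.46456861495972
[ 250   28  139  187 6162] [ 0.5041 -0.0038] (123.4218978881836, 174.72886657714844) 64.94596862792969 0.049292884433951384 tool [ 5.8868 -0.1625 14.871 ]
[ 0.5577 -0.028   0.1986]
flange 316 [0.4521 0.0138] 42.88504409790039 [0.4365 0.0067 0.0109] [11.3525 -0.7077 18.7614]
flange 1708 [0.4671 0.0147] 26.888547897338867 [0.4668 0.0147 0.0096] [10.0294  0.0052 18.8935]
flange 1295 [ 0.5425 -0.0226] 26.80329704284668 [ 0.5412 -0.0219  0.0097] [ 1.6224 -0.1574 18.8953]
top 148 [ 0.4355 -0.0278] 16.81766128540039 [ 0.4353 -0.0276  0.0297] [11.08   -5.1809 16.8879]
top 403 [0.4673 0.0144] 10.771894454956055 [0.4671 0.0144 0.0306] [ 9.9953 -0.0118 16.7974]
top 314 [ 0.5425 -0.0225] 11.01170825958252 [ 0.5421 -0.0223  0.0306] [ 1.6217 -0.1421 16.8038]
```

Hubs 1 and 2 are now 84 mm apart, so I'll lower the inverted hub midway between them.

Emit:
{"api": "jog_arm", "payload": {
  "commands": [
    {"delta_pos": [2.9, -0.08, 0], "roll": 0, "claw": -0.2},
    {"delta_pos": [2.8, 0, 0], "roll": 0, "claw": -0.2},
    {"delta_pos": [0, 0, 4], "roll": 0, "claw": -0.2},
    {"delta_pos": [0, 0, 4], "roll": 0, "claw": -0.2},
    {"delta_pos": [0, 0, 2], "roll": 0, "claw": -0.2}
  ]
}}

```text
t: 23.45
position: [0.5045, -0.0053, 0.0962]
eef_rot: [[-0.904, 0.428, -0.002], [0.428, 0.904, 0.0], [0.002, -0.001, -1.0]]
force: [0.6, 0.0, -0.6]
finger_gap: 0.605
grasp_force: 42.5
```

Emit:
{"api": "jog_arm", "payload": {
  "commands": [
    {"delta_pos": [0, 0, 0], "roll": 0, "claw": -0.2},
    {"delta_pos": [0, 0, 0], "roll": 0, "claw": -0.2}
  ]
}}

```text
t: 23.65
position: [0.5061, -0.0052, 0.0987]
eef_rot: [[-0.904, 0.428, -0.0], [0.428, 0.904, -0.0], [0.0, -0.0, -1.0]]
force: [0.4, -0.2, -1.1]
finger_gap: 0.609
grasp_force: 42.5
```

```bash
python3 -c "
from meas import *
o=arm.get_obs(); print(o['position'],tool(o,[.5049,-.004,.0334]))"
```

```text
[ 0.5061 -0.0052  0.0987] [0.1547 0.0555 6.529 ]
```

Emit:
{"api": "jog_arm", "payload": {
  "commands": [
    {"delta_pos": [0.05, 0.05, 2], "roll": 0, "claw": -0.2},
    {"delta_pos": [0, 0, 2], "roll": 0, "claw": -0.2},
    {"delta_pos": [0, 0, 1.4], "roll": 0, "claw": -0.2},
    {"delta_pos": [0, 0, 0.7], "roll": 0, "claw": -0.2},
    {"delta_pos": [0, 0, 0.3], "roll": 0, "claw": -0.2}
  ]
}}

```text
t: 24.15
position: [0.5063, -0.0041, 0.0347]
eef_rot: [[-0.904, 0.427, 0.001], [0.427, 0.904, -0.0], [-0.001, 0.0, -1.0]]
force: [0.3, -0.4, 0.5]
finger_gap: 0.607
grasp_force: 42.5
```

Emit:
{"api": "jog_arm", "payload": {
  "commands": [
    {"delta_pos": [0, 0, 0], "roll": 0, "claw": -0.2},
    {"delta_pos": [0, 0, 0], "roll": 0, "claw": -0.2}
  ]
}}

```text
t: 24.35
position: [0.5062, -0.0039, 0.0349]
eef_rot: [[-0.904, 0.427, 0.001], [0.427, 0.904, -0.0], [-0.001, 0.0, -1.0]]
force: [-0.5, 0.7, -1.0]
finger_gap: 0.612
grasp_force: 42.5
```

Emit:
{"api": "jog_arm", "payload": {
  "commands": [
    {"delta_pos": [0, 0, 0.12], "roll": 0, "claw": -0.2},
    {"delta_pos": [0, 0, 0], "roll": 0, "claw": 0.34},
    {"delta_pos": [0, 0, 0], "roll": 0, "claw": 0.34},
    {"delta_pos": [0, 0, 0], "roll": 0, "claw": 0.34},
    {"delta_pos": [0, 0, -0.5], "roll": 0, "claw": 0.34}
  ]
}}

```text
t: 24.85
position: [0.5055, -0.0038, 0.0377]
eef_rot: [[-0.904, 0.427, -0.001], [0.427, 0.904, 0.0], [0.001, -0.0, -1.0]]
force: [-0.1, -0.3, 0.5]
finger_gap: 0.667
grasp_force: 0.0
```

Emit:
{"api": "jog_arm", "payload": {
  "commands": [
    {"delta_pos": [0, 0, -2], "roll": 0, "claw": 0.34},
    {"delta_pos": [0, 0, -4], "roll": 0, "claw": 0.34},
    {"delta_pos": [0, 0, -4.5], "roll": 0, "claw": 0.34},
    {"delta_pos": [0, 0, -5], "roll": 0, "claw": 0.34},
    {"delta_pos": [0, 0, 0], "roll": 0, "claw": 0.34}
  ]
}}

```text
t: 25.35
position: [0.5084, -0.0041, 0.1989]
eef_rot: [[-0.904, 0.426, 0.009], [0.427, 0.904, -0.001], [-0.009, 0.003, -1.0]]
force: [0.4, -1.0, -1.7]
finger_gap: 0.673
grasp_force: 0.0
```

Emit:
{"api": "jog_arm", "payload": {
  "commands": [
    {"delta_pos": [0, 0, 0], "roll": 0, "claw": 0.34},
    {"delta_pos": [0, 0, 0], "roll": 0, "claw": 0.34}
  ]
}}

```text
t: 25.55
position: [0.5051, -0.0037, 0.1922]
eef_rot: [[-0.904, 0.427, -0.001], [0.427, 0.904, 0.0], [0.001, -0.0, -1.0]]
force: [-0.3, 0.1, -1.0]
finger_gap: 0.671
grasp_force: 0.0
```

```bash
python3 tote.py .05 .504 -.003 w8.png; python3 inA.py|grep -E " 2[678]\.|10\.|11\.|^\["; python3 - <<'E'
import cv2
cv2.imwrite('pics/w8c.png',cv2.resize(cv2.imread('pics/w8.png')[20:280,180:460],None,fx=2,fy=2))
E
```

```text
25.55 [ 0.5051 -0.0037  0.1922] 64.74391710450935 gap 0.670632150941709 0.0
[ 255   98  132  168 4979] [ 0.5039 -0.0036] (123.37210083007812, 173.923583984375) 64.89129638671875 0.04928257205613923 tool [ 0.0968 -0.0367 14.2234]
[ 0.505  -0.0037  0.1919]
flange 1372 [0.4669 0.0146] 26.85358428955078 [0.464  0.0161 0.0096] [ 4.1874  0.0417 18.2319]
flange 734 [ 0.5426 -0.0226] 26.799137115478516 [ 0.5468 -0.0249  0.0096] [-4.2517 -0.0912 18.2143]
top 349 [0.467  0.0146] 10.812918663024902 [0.4667 0.0147 0.0306] [ 4.1858  0.0491 16.1344]
top 1907 [ 0.5052 -0.0035] 26.918947219848633 [ 0.5043 -0.0032  0.0306] [-0.047   0.0355 16.1286]
top 289 [ 0.5424 -0.0226] 10.996688842773438 [ 0.5416 -0.0221  0.0304] [-4.2195 -0.0985 16.1389]
```

View pics/w8c.png

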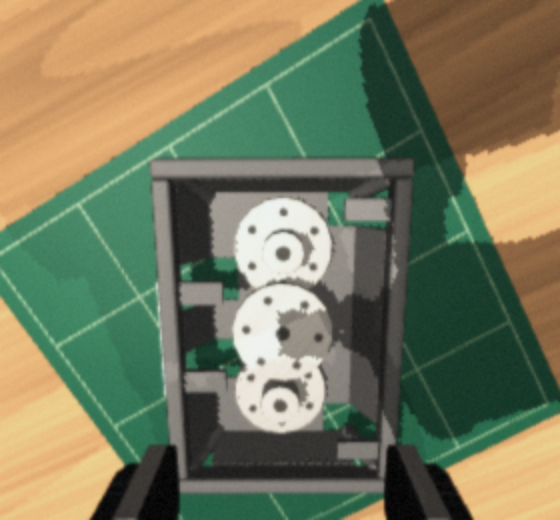

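All three hubs are flat in tote A (tops at 30.5 mm, row at +42, 0 and −42 mm), and the flanges overlap. Now tote B: I'll pinch its −y rim with ψ = −80.7°.

Emit:
{"api": "jog_arm", "payload": {
  "commands": [
    {"delta_pos": [0.7, 4.4, 0], "roll": 0, "claw": 0},
    {"delta_pos": [0.7, 4.4, 0], "roll": 0, "claw": 0},
    {"delta_pos": [0.7, 4.4, 0], "roll": 0, "claw": 0},
    {"delta_pos": [0.7, 4.4, 0], "roll": 0, "claw": 0},
    {"delta_pos": [0.7, 4.4, 0], "roll": 0, "claw": 0}
  ]
}}

```text
t: 26.15
position: [0.5677, 0.2118, 0.1915]
eef_rot: [[-0.904, 0.427, -0.002], [0.427, 0.904, -0.001], [0.002, -0.002, -1.0]]
force: [1.1, -1.1, -0.6]
finger_gap: 0.5
grasp_force: 0.0
```

Emit:
{"api": "jog_arm", "payload": {
  "commands": [
    {"delta_pos": [0.7, 4.4, 0], "roll": 0, "claw": 0},
    {"delta_pos": [0.7, 4.4, 0], "roll": 0, "claw": 0},
    {"delta_pos": [0.7, 4.4, 0], "roll": 0, "claw": 0},
    {"delta_pos": [0, 0, 0], "roll": 0.141, "claw": 0},
    {"delta_pos": [0, 0, 0], "roll": 0.141, "claw": 0}
  ]
}}

```text
t: 26.65
position: [0.6047, 0.3397, 0.1907]
eef_rot: [[-0.748, 0.664, -0.002], [0.664, 0.748, -0.001], [0.001, -0.002, -1.0]]
force: [0.8, -0.6, -0.6]
finger_gap: 0.501
grasp_force: 0.0
```

Emit:
{"api": "jog_arm", "payload": {
  "commands": [
    {"delta_pos": [0, 0, 0], "roll": 0.141, "claw": 0},
    {"delta_pos": [0, 0, 0], "roll": 0.141, "claw": 0},
    {"delta_pos": [0, 0, 0], "roll": 0.141, "claw": 0},
    {"delta_pos": [0, 0, 0], "roll": 0.141, "claw": 0},
    {"delta_pos": [0, 0, 0], "roll": 0.141, "claw": 0}
  ]
}}

```text
t: 27.15
position: [0.6048, 0.3382, 0.1912]
eef_rot: [[-0.137, 0.991, -0.002], [0.991, 0.137, -0.001], [-0.001, -0.003, -1.0]]
force: [0.7, -0.1, -0.8]
finger_gap: 0.496
grasp_force: 0.0
```

Emit:
{"api": "jog_arm", "payload": {
  "commands": [
    {"delta_pos": [0, 0, 0], "roll": 0.141, "claw": 0},
    {"delta_pos": [0, 0, 0], "roll": 0.141, "claw": 0},
    {"delta_pos": [0, 0, 0], "roll": 0.141, "claw": 0},
    {"delta_pos": [0, 0, 0], "roll": 0.141, "claw": 0},
    {"delta_pos": [0, 0, 0], "roll": 0.141, "claw": 0}
  ]
}}

```text
t: 27.65
position: [0.6048, 0.3382, 0.1911]
eef_rot: [[0.538, 0.843, -0.002], [0.843, -0.538, -0.001], [-0.002, -0.001, -1.0]]
force: [-0.1, -0.6, -0.2]
finger_gap: 0.504
grasp_force: 0.0
```

Emit:
{"api": "jog_arm", "payload": {
  "commands": [
    {"delta_pos": [0, 0, 0], "roll": 0.141, "claw": 0},
    {"delta_pos": [0, 0, 0], "roll": 0.141, "claw": 0},
    {"delta_pos": [0, 0, 0], "roll": 0.141, "claw": 0},
    {"delta_pos": [0, 0, 0], "roll": 0.141, "claw": 0},
    {"delta_pos": [0, 0, 0], "roll": 0.141, "claw": 0}
  ]
}}

```text
t: 28.15
position: [0.6048, 0.3382, 0.1912]
eef_rot: [[0.956, 0.294, -0.002], [0.294, -0.956, -0.001], [-0.003, 0.0, -1.0]]
force: [-0.4, -1.5, -0.9]
finger_gap: 0.498
grasp_force: 0.0
```

Emit:
{"api": "jog_arm", "payload": {
  "commands": [
    {"delta_pos": [0, 0, 0], "roll": 0.141, "claw": -0.3},
    {"delta_pos": [0, 0, 0], "roll": 0, "claw": -0.3},
    {"delta_pos": [0, 0, 0], "roll": 0, "claw": -0.3}
  ]
}}

```text
t: 28.45
position: [0.605, 0.3383, 0.1918]
eef_rot: [[0.986, 0.166, -0.001], [0.166, -0.986, -0.001], [-0.002, 0.0, -1.0]]
force: [-0.5, -0.3, 0.3]
finger_gap: 0.353
grasp_force: 0.0
```

```bash
python3 tote.py .05 .6136 .282 w9.png
```

```text
28.45 [0.605  0.3383 0.1918] -80.41693618935058 gap 0.35343670534703714 0.0
[ 318   96  133  169 5014] [0.6146 0.2803] (174.82077026367188, 122.76753234863281) 9.508715629577637 0.04923585777886291 tool [ 0.0014  5.8675 14.1874]
```

View pics/w9.png

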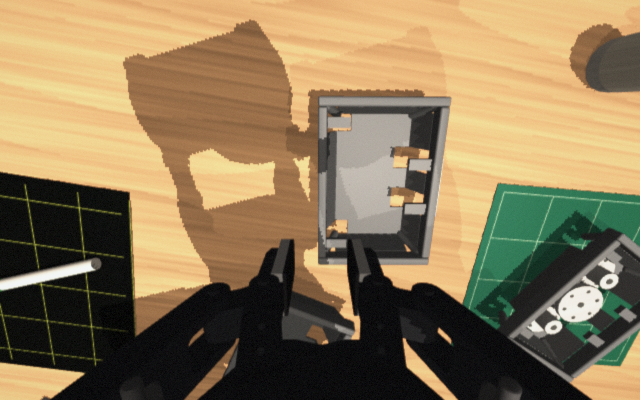

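B fits the rim rectangle (174.8 × 122.8 mm) and is aligned with the tool. It is seen at (385,180) with the middle ledges on the right. The −y rim is 2 mm off in y, so I'll descend and pinch.

Emit:
{"api": "jog_arm", "payload": {
  "commands": [
    {"delta_pos": [0, 0.2, 4], "roll": 0, "claw": -0.3},
    {"delta_pos": [0, 0, 4], "roll": 0, "claw": -0.3},
    {"delta_pos": [0, 0, 3], "roll": 0, "claw": -0.3},
    {"delta_pos": [0, 0, 2], "roll": 0, "claw": -0.3},
    {"delta_pos": [0, 0, 0.7], "roll": 0, "claw": -0.3}
  ]
}}

```text
t: 29.0
position: [0.6044, 0.3359, 0.0533]
eef_rot: [[0.986, 0.165, -0.003], [0.165, -0.986, -0.002], [-0.004, 0.001, -1.0]]
force: [-0.2, -0.1, 0.6]
finger_gap: 0.351
grasp_force: 0.0
```

Emit:
{"api": "jog_arm", "payload": {
  "commands": [
    {"delta_pos": [0, 0, 0], "roll": 0, "claw": -0.3},
    {"delta_pos": [0, 0, 0], "roll": 0, "claw": -0.6},
    {"delta_pos": [0, 0, 0], "roll": 0, "claw": -1},
    {"delta_pos": [0, 0, 0], "roll": 0, "claw": -1},
    {"delta_pos": [0, 0, 0], "roll": 0, "claw": -1}
  ],
  "squeeze": 80
}}

```text
t: 29.5
position: [0.6064, 0.3369, 0.0575]
eef_rot: [[0.987, 0.162, 0.002], [0.162, -0.987, 0.001], [0.002, -0.001, -1.0]]
force: [-0.6, 0.1, 7.2]
finger_gap: 0.072
grasp_force: 78.9
```

Emit:
{"api": "jog_arm", "payload": {
  "commands": [
    {"delta_pos": [0, 0, 0], "roll": 0, "claw": -1},
    {"delta_pos": [0, 0, 0], "roll": 0, "claw": -1},
    {"delta_pos": [0, 0, 0], "roll": 0, "claw": -1}
  ]
}}

```text
t: 29.8
position: [0.6064, 0.3369, 0.0575]
eef_rot: [[0.987, 0.162, 0.002], [0.162, -0.987, 0.001], [0.002, -0.001, -1.0]]
force: [-0.4, -0.1, 6.9]
finger_gap: 0.064
grasp_force: 78.9
```

Emit:
{"api": "jog_arm", "payload": {
  "commands": [
    {"delta_pos": [0, 0, -2], "roll": 0, "claw": -1},
    {"delta_pos": [0, 0, -4], "roll": 0, "claw": -1},
    {"delta_pos": [0, 0, -4.5], "roll": 0, "claw": -1},
    {"delta_pos": [0, 0, -4.5], "roll": 0, "claw": -1},
    {"delta_pos": [0, 0, 0], "roll": -0.07, "claw": -1}
  ]
}}

```text
t: 30.3
position: [0.6083, 0.3377, 0.2138]
eef_rot: [[0.973, 0.231, 0.01], [0.231, -0.973, 0.005], [0.011, -0.002, -1.0]]
force: [0.7, -0.2, -2.0]
finger_gap: 0.068
grasp_force: 78.7
```

Emit:
{"api": "jog_arm", "payload": {
  "commands": [
    {"delta_pos": [0, 0, 0], "roll": -0.141, "claw": -1},
    {"delta_pos": [0, 0, 0], "roll": -0.141, "claw": -1},
    {"delta_pos": [0, 0, 0], "roll": -0.141, "claw": -1},
    {"delta_pos": [0, 0, 0], "roll": -0.141, "claw": -1},
    {"delta_pos": [0, 0, 0], "roll": -0.141, "claw": -1}
  ]
}}

```text
t: 30.8
position: [0.6056, 0.3365, 0.2066]
eef_rot: [[0.587, 0.81, 0.001], [0.81, -0.587, 0.0], [0.001, 0.0, -1.0]]
force: [0.3, -0.4, -2.1]
finger_gap: 0.071
grasp_force: 78.6
```

Emit:
{"api": "jog_arm", "payload": {
  "commands": [
    {"delta_pos": [0, 0, 0], "roll": -0.141, "claw": -1},
    {"delta_pos": [0, 0, 0], "roll": -0.141, "claw": -1},
    {"delta_pos": [0, 0, 0], "roll": -0.141, "claw": -1},
    {"delta_pos": [0, 0, 0], "roll": -0.141, "claw": -1},
    {"delta_pos": [0, 0, 0], "roll": -0.141, "claw": -1}
  ]
}}

```text
t: 31.3
position: [0.6056, 0.3365, 0.2066]
eef_rot: [[-0.078, 0.997, 0.001], [0.997, 0.078, 0.0], [0.0, 0.001, -1.0]]
force: [-0.2, 0.2, -2.1]
finger_gap: 0.068
grasp_force: 78.6
```

Emit:
{"api": "jog_arm", "payload": {
  "commands": [
    {"delta_pos": [0, 0, 0], "roll": -0.141, "claw": -1},
    {"delta_pos": [0, 0, 0], "roll": -0.141, "claw": -1},
    {"delta_pos": [0, 0, 0], "roll": -0.141, "claw": -1},
    {"delta_pos": [0, 0, 0], "roll": -0.141, "claw": -1},
    {"delta_pos": [0, 0, 0], "roll": -0.141, "claw": -1}
  ]
}}

```text
t: 31.8
position: [0.6056, 0.3364, 0.2066]
eef_rot: [[-0.706, 0.709, 0.001], [0.709, 0.706, 0.0], [-0.0, 0.001, -1.0]]
force: [0.8, 0.6, -0.8]
finger_gap: 0.068
grasp_force: 78.6
```

Emit:
{"api": "jog_arm", "payload": {
  "commands": [
    {"delta_pos": [0, 0, 0], "roll": -0.141, "claw": -1},
    {"delta_pos": [0, 0, 0], "roll": -0.141, "claw": -1},
    {"delta_pos": [0, 0, 0], "roll": -0.073, "claw": -1},
    {"delta_pos": [0, 0, 0], "roll": 0, "claw": -1},
    {"delta_pos": [0, 0, 0], "roll": 0, "claw": -1}
  ]
}}

```text
t: 32.3
position: [0.6056, 0.3364, 0.2063]
eef_rot: [[-0.904, 0.427, 0.0], [0.427, 0.904, 0.0], [-0.0, 0.0, -1.0]]
force: [0.2, 0.7, -1.3]
finger_gap: 0.065
grasp_force: 78.6
```

```bash
python3 -c "
from meas import *
o=arm.get_obs(); print(o['position'],o['joints'],np.degrees(np.arctan2(o['eef_rot'][1][1],o['eef_rot'][0][1])),o['finger_gap'],o['force'],tool(o,[.4788,-.0548,.2]))"
```

```text
[0.6056 0.3364 0.2063] [ 24.1208  35.7999  69.148   -0.0028  75.0286 -40.5985] 64.72004419692045 0.06462397164698654 [ 0.1898  0.7228 -1.3476] [ -5.2421 -40.7928   0.6182]
```

Emit:
{"api": "jog_arm", "payload": {
  "commands": [
    {"delta_pos": [-0.3, -2.3, 0], "roll": 0, "claw": -1},
    {"delta_pos": [-0.55, -4.4, 0], "roll": 0, "claw": -1},
    {"delta_pos": [-0.55, -4.4, 0], "roll": 0, "claw": -1},
    {"delta_pos": [-0.55, -4.4, 0], "roll": 0, "claw": -1},
    {"delta_pos": [-0.55, -4.4, 0], "roll": 0, "claw": -1}
  ]
}}

```text
t: 32.8
position: [0.543, 0.1443, 0.2062]
eef_rot: [[-0.904, 0.427, 0.001], [0.427, 0.904, -0.0], [-0.001, 0.0, -1.0]]
force: [1.2, 0.1, -2.3]
finger_gap: 0.072
grasp_force: 78.7
```

Emit:
{"api": "jog_arm", "payload": {
  "commands": [
    {"delta_pos": [-0.55, -4.4, 0], "roll": 0, "claw": -1},
    {"delta_pos": [-0.55, -4.4, 0], "roll": 0, "claw": -1},
    {"delta_pos": [-0.55, -4.4, 0], "roll": 0, "claw": -1},
    {"delta_pos": [-0.55, -4.4, 0], "roll": 0, "claw": -1},
    {"delta_pos": [-0.53, -3.3, 0], "roll": 0, "claw": -1}
  ]
}}

```text
t: 33.3
position: [0.4786, -0.0571, 0.2063]
eef_rot: [[-0.904, 0.428, 0.001], [0.428, 0.904, -0.0], [-0.001, -0.0, -1.0]]
force: [-0.7, 0.2, -1.8]
finger_gap: 0.072
grasp_force: 78.8
```

Emit:
{"api": "jog_arm", "payload": {
  "commands": [
    {"delta_pos": [0, 0, 0], "roll": 0, "claw": -1},
    {"delta_pos": [0, 0, 0], "roll": 0, "claw": -1},
    {"delta_pos": [0, 0, 0], "roll": 0, "claw": -1}
  ]
}}

```text
t: 33.6
position: [0.4799, -0.0546, 0.2061]
eef_rot: [[-0.905, 0.425, 0.001], [0.425, 0.905, 0.0], [-0.0, 0.0, -1.0]]
force: [-0.6, 0.3, -1.9]
finger_gap: 0.067
grasp_force: 78.9
```

```bash
python3 - <<'E'
from meas import *
o,c=shot('wrist','w10.png'); w=world(o,c)
print(o['t'],o['position'],tool(o,[.4788,-.0548,.0575+.045]))
for lo,hi in((.17,.215),(.044,.054)):
  for t in totes(w,lo,hi): print(*t,'tool',tool(o,[*t[1],t[4]]))
E
```

```text
33.6 [ 0.4799 -0.0546  0.2061] [ 0.0956 -0.0719 10.356 ]
[  287    88   285   257 23859] [ 0.4933 -0.0054] (134.4862823486328, 159.82144165039062) 64.96540832519531 0.19516795627976466 tool [0.8818 5.0175 1.0902]
```

View pics/w10.png

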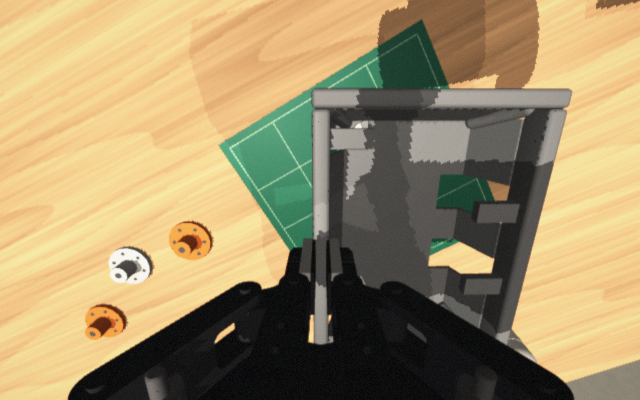

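Picture: tote B is held level, with its middle ledges on the right (tool +y), opposite A's. A quick check of end edge and tilt before lowering.

```bash
python3 - <<'E'
from meas import *
o,c=shot('wrist'); w=world(o,c)
P=(w-o['position'])@o['eef_rot']*100
m=(w[...,2]>.185)&(w[...,2]<.22)&(P[...,0]>2)
x=P[...,0][m];y=P[...,1][m];z=w[...,2][m]
print(np.percentile(x,99.5),np.percentile(y,[.5,99.5]))
for a,b in((-.6,.6),(4,7),(10.8,12)):
  k=(y>a)&(y<b)&(x>8.0); print(a,b,np.median(z[k]) if k.any() else None,k.sum())
k=(y>10.9)&(y<11.8); print('far rim z vs x',np.polyfit(x[k],z[k],1)); k=(y>-.4)&(y<.4)&(x>4); print(np.polyfit(x[k],z[k],1))
E
```

```text
8.872997299888388 [-0.4622 11.6194]
-0.6 0.6 0.19758799818399425 457
4 7 0.19651594423620117 1280
10.8 12 0.19539082336492858 332
far rim z vs x [-0.0001  0.1956]
[-0.0001  0.198 ]
```

Emit:
{"api": "jog_arm", "payload": {
  "commands": [
    {"delta_pos": [-0.14, 0.05, 3], "roll": 0, "claw": -1},
    {"delta_pos": [0, 0, 3], "roll": 0, "claw": -1},
    {"delta_pos": [0, 0, 2], "roll": 0, "claw": -1},
    {"delta_pos": [0, 0, 1.2], "roll": 0, "claw": -1},
    {"delta_pos": [0, 0, 0.5], "roll": 0, "claw": -1}
  ]
}}

```text
t: 34.2
position: [0.4808, -0.0544, 0.1077]
eef_rot: [[-0.906, 0.424, -0.002], [0.424, 0.906, 0.0], [0.002, -0.0, -1.0]]
force: [0.6, 0.4, -1.7]
finger_gap: 0.071
grasp_force: 78.8
```

Emit:
{"api": "jog_arm", "payload": {
  "commands": [
    {"delta_pos": [0, 0, 0.3], "roll": 0, "claw": -1},
    {"delta_pos": [0, 0, 0.2], "roll": 0, "claw": -1},
    {"delta_pos": [0, 0, 0.1], "roll": 0, "claw": -1},
    {"delta_pos": [0, 0, 0], "roll": 0, "claw": -1},
    {"delta_pos": [0, 0, 0], "roll": 0, "claw": -1}
  ]
}}

```text
t: 34.7
position: [0.4813, -0.0553, 0.1032]
eef_rot: [[-0.905, 0.425, 0.001], [0.425, 0.905, -0.0], [-0.001, 0.0, -1.0]]
force: [1.1, 0.1, -0.8]
finger_gap: 0.069
grasp_force: 78.9
```

Emit:
{"api": "jog_arm", "payload": {
  "commands": [
    {"delta_pos": [0, 0, 0.1], "roll": 0, "claw": -1},
    {"delta_pos": [0, 0, 0.1], "roll": 0, "claw": -1},
    {"delta_pos": [0, 0, 0], "roll": 0, "claw": -1}
  ]
}}

```text
t: 35.0
position: [0.4812, -0.0555, 0.1013]
eef_rot: [[-0.905, 0.425, 0.001], [0.425, 0.905, -0.001], [-0.001, -0.0, -1.0]]
force: [-3.1, -2.2, 12.7]
finger_gap: 0.069
grasp_force: 80.6
```

Emit:
{"api": "jog_arm", "payload": {
  "commands": [
    {"delta_pos": [0, 0, -0.05], "roll": 0, "claw": -0.7},
    {"delta_pos": [0, 0, 0], "roll": 0, "claw": -0.4},
    {"delta_pos": [0, 0, 0], "roll": 0, "claw": -0.3},
    {"delta_pos": [0, 0, -1], "roll": 0, "claw": -0.3},
    {"delta_pos": [0, 0, -3], "roll": 0, "claw": -0.3}
  ]
}}

```text
t: 35.5
position: [0.4799, -0.055, 0.1406]
eef_rot: [[-0.905, 0.425, -0.004], [0.425, 0.905, 0.001], [0.004, -0.001, -1.0]]
force: [0.5, 0.1, 1.2]
finger_gap: 0.353
grasp_force: 0.0
```

Emit:
{"api": "jog_arm", "payload": {
  "commands": [
    {"delta_pos": [0, 0, -4], "roll": 0, "claw": 0},
    {"delta_pos": [0, 0, -4], "roll": 0, "claw": 0},
    {"delta_pos": [-2, 2, 0], "roll": 0, "claw": 0},
    {"delta_pos": [-2, 2, 0], "roll": 0, "claw": 0},
    {"delta_pos": [0, 0, 0], "roll": 0, "claw": 0}
  ]
}}

```text
t: 36.0
position: [0.5371, -0.0353, 0.2225]
eef_rot: [[-0.906, 0.424, 0.003], [0.424, 0.906, -0.0], [-0.003, 0.001, -1.0]]
force: [0.1, -0.0, 0.3]
finger_gap: 0.5
grasp_force: 0.0
```

Emit:
{"api": "jog_arm", "payload": {
  "commands": [
    {"delta_pos": [0, 0, 0], "roll": 0, "claw": 0},
    {"delta_pos": [0, 0, 0], "roll": 0, "claw": 0}
  ]
}}

```text
t: 36.2
position: [0.5334, -0.0361, 0.2214]
eef_rot: [[-0.905, 0.425, -0.001], [0.425, 0.905, 0.0], [0.001, -0.0, -1.0]]
force: [0.7, 0.8, 0.2]
finger_gap: 0.498
grasp_force: 0.0
```

```bash
python3 tote.py .094 .504 -.003; python3 tote.py .05 .504 -.003; python3 - <<'E'
from meas import *
o,c=shot('wrist','w11.png'); w=world(o,c)
P=(w-np.array([.504,-.0037,0]))@np.array(o['eef_rot'])*1000
for a,b in((-61,-54),(54,61)):
  k=(P[...,1]>a)&(P[...,1]<b)&(w[...,2]>.06)&(w[...,2]<.12); x=P[...,0][k]; z=w[...,2][k]
  print([ (g,np.round(np.median(z[(x>g-10)&(x<g+10)]),4)) for g in(-60,0,60,75)])
E
```

```text
36.2 [ 0.5334 -0.0361  0.2214] 64.8589514747816 gap 0.4979664125014819 0.0
[ 267   46  148  193 6749] [ 0.5034 -0.0032] (123.46920013427734, 174.3470916748047) 64.88915252685547 0.09328867156558945 tool [ 4.1065  1.7052 12.7446]
36.25 [ 0.5335 -0.0362  0.2214] 64.84588751556981 gap 0.49865245946421954 0.0
[  294    71    89   142 10112] [ 0.504  -0.0039] (87.6235580444336, 146.30068969726562) 64.81375885009766 0.04675325519849094 tool [ 4.0247  1.6716 17.147 ]
[(-60, np.float64(0.0936)), (0, np.float64(0.0935)), (60, np.float64(0.0934)), (75, np.float64(0.0934))]
[(-60, np.float64(0.0935)), (0, np.float64(0.0937)), (60, np.float64(0.0936)), (75, np.float64(0.0935))]
```

B is stacked level (rim at 93.5 mm all round, centred within 1 mm). Now the last hub.

Emit:
{"api": "jog_arm", "payload": {
  "commands": [
    {"delta_pos": [-1.12, -4.19, 0], "roll": 0, "claw": 0},
    {"delta_pos": [-1.12, -4.19, 0], "roll": 0, "claw": 0},
    {"delta_pos": [-1.12, -4.19, 0], "roll": 0, "claw": 0},
    {"delta_pos": [-1.12, -4.19, 0], "roll": 0, "claw": 0},
    {"delta_pos": [-1.12, -4.19, 0], "roll": 0, "claw": 0}
  ]
}}

```text
t: 36.85
position: [0.495, -0.2512, 0.2215]
eef_rot: [[-0.905, 0.425, -0.0], [0.425, 0.905, 0.0], [0.0, -0.0, -1.0]]
force: [0.5, -0.4, -0.3]
finger_gap: 0.499
grasp_force: 0.0
```

Emit:
{"api": "jog_arm", "payload": {
  "commands": [
    {"delta_pos": [-1.12, -4.19, 0], "roll": 0, "claw": 0},
    {"delta_pos": [-1.12, -4.19, 0], "roll": 0, "claw": 0},
    {"delta_pos": [0, 0, 4], "roll": 0, "claw": 0},
    {"delta_pos": [0, 0, 3], "roll": 0, "claw": 0},
    {"delta_pos": [0, 0, 0], "roll": 0, "claw": 0}
  ]
}}

```text
t: 37.35
position: [0.4784, -0.3338, 0.1481]
eef_rot: [[-0.905, 0.426, -0.005], [0.426, 0.905, 0.004], [0.006, 0.002, -1.0]]
force: [-1.1, 1.6, 0.3]
finger_gap: 0.503
grasp_force: 0.0
```

Emit:
{"api": "jog_arm", "payload": {
  "commands": [
    {"delta_pos": [0, 0, 0], "roll": 0, "claw": 0},
    {"delta_pos": [0, 0, 0], "roll": 0, "claw": 0}
  ]
}}

```text
t: 37.55
position: [0.4814, -0.3352, 0.1531]
eef_rot: [[-0.905, 0.425, 0.002], [0.425, 0.905, -0.001], [-0.002, -0.001, -1.0]]
force: [0.6, -0.6, 0.5]
finger_gap: 0.496
grasp_force: 0.0
```

```bash
python3 hub.py .4803 -.3353
```

```text
37.55 [ 0.4814 -0.3352  0.1531] 0.49551740998380733
flange 1578 [ 0.481  -0.3372] 26.849817276000977 [ 0.4788 -0.3364  0.0066] [-0.0197 -0.1908 14.6475]
top 406 [ 0.4807 -0.3369] 10.946144104003906 [ 0.4802 -0.3371  0.0274] [ 0.0101 -0.178  12.5685]
```

Emit:
{"api": "jog_arm", "payload": {
  "commands": [
    {"delta_pos": [0, -0.18, 4], "roll": 0, "claw": 0.0},
    {"delta_pos": [0, 0, 4], "roll": 0, "claw": 0.0},
    {"delta_pos": [0, 0, 3], "roll": 0, "claw": 0.0},
    {"delta_pos": [0, 0, 1.7], "roll": 0, "claw": 0.0},
    {"delta_pos": [0, 0, 0], "roll": 0, "claw": 0.0}
  ]
}}

```text
t: 38.1
position: [0.4796, -0.336, 0.0235]
eef_rot: [[-0.905, 0.425, -0.001], [0.425, 0.905, 0.001], [0.002, 0.0, -1.0]]
force: [-0.4, -0.0, 0.1]
finger_gap: 0.5
grasp_force: 0.0
```

Emit:
{"api": "jog_arm", "payload": {
  "commands": [
    {"delta_pos": [0, 0, 0], "roll": 0, "claw": -0.3},
    {"delta_pos": [0, 0, 0], "roll": 0, "claw": -0.7},
    {"delta_pos": [0, 0, 0], "roll": 0, "claw": -1},
    {"delta_pos": [0, 0, 0], "roll": 0, "claw": -1},
    {"delta_pos": [0, 0, 0], "roll": 0, "claw": -1}
  ],
  "squeeze": 40
}}

```text
t: 38.6
position: [0.4808, -0.3371, 0.0262]
eef_rot: [[-0.905, 0.425, 0.002], [0.425, 0.905, -0.002], [-0.003, -0.001, -1.0]]
force: [1.3, 1.9, 9.3]
finger_gap: 0.236
grasp_force: 39.2
```

Emit:
{"api": "jog_arm", "payload": {
  "commands": [
    {"delta_pos": [0, 0, -3], "roll": 0, "claw": -1},
    {"delta_pos": [0, 0, -4.5], "roll": 0, "claw": -1},
    {"delta_pos": [0, 0, -4.5], "roll": 0, "claw": -1},
    {"delta_pos": [0, 0, -4.5], "roll": 0, "claw": -1},
    {"delta_pos": [0.7, 2, -1.5], "roll": 0, "claw": -1}
  ]
}}

```text
t: 39.1
position: [0.4836, -0.3181, 0.2103]
eef_rot: [[-0.905, 0.426, 0.007], [0.426, 0.905, -0.006], [-0.009, -0.003, -1.0]]
force: [0.2, 0.4, -1.2]
finger_gap: 0.239
grasp_force: 39.3
```

Emit:
{"api": "jog_arm", "payload": {
  "commands": [
    {"delta_pos": [1.6, 4.1, 0], "roll": 0, "claw": -1},
    {"delta_pos": [1.6, 4.1, 0], "roll": 0, "claw": -1},
    {"delta_pos": [1.6, 4.1, 0], "roll": 0, "claw": -1},
    {"delta_pos": [1.6, 4.1, 0], "roll": 0, "claw": -1},
    {"delta_pos": [1.6, 4.1, 0], "roll": 0, "claw": -1}
  ]
}}

```text
t: 39.6
position: [0.4968, -0.0942, 0.2057]
eef_rot: [[-0.905, 0.425, 0.002], [0.425, 0.905, -0.001], [-0.002, 0.0, -1.0]]
force: [1.5, 1.0, -1.2]
finger_gap: 0.235
grasp_force: 39.3
```

Emit:
{"api": "jog_arm", "payload": {
  "commands": [
    {"delta_pos": [1.6, 4.1, 0], "roll": 0, "claw": -1},
    {"delta_pos": [1.6, 4.1, 0], "roll": 0, "claw": -1},
    {"delta_pos": [0, 0, 0], "roll": 0, "claw": -1},
    {"delta_pos": [0, 0, 0], "roll": 0, "claw": -1},
    {"delta_pos": [0, 0, 0], "roll": 0, "claw": -1}
  ]
}}

```text
t: 40.1
position: [0.5028, -0.0086, 0.205]
eef_rot: [[-0.905, 0.425, 0.001], [0.425, 0.905, -0.0], [-0.001, 0.0, -1.0]]
force: [0.6, -0.2, -0.4]
finger_gap: 0.238
grasp_force: 39.4
```

```bash
python3 -c "
from meas import *
o=arm.get_obs(); print(o['position'],o['finger_gap'],tool(o,[.5034,-.0032,.0745]))"
```

```text
[ 0.5028 -0.0086  0.205 ] 0.23839882407790006 [ 0.1915  0.5164 13.0503]
```

Emit:
{"api": "jog_arm", "payload": {
  "commands": [
    {"delta_pos": [0.2, 0.5, 3], "roll": 0, "claw": -1},
    {"delta_pos": [0, 0, 4], "roll": 0, "claw": -1},
    {"delta_pos": [0, 0, 3], "roll": 0, "claw": -1},
    {"delta_pos": [0, 0, 1.8], "roll": 0, "claw": -1},
    {"delta_pos": [0, 0, 0.8], "roll": 0, "claw": -1}
  ]
}}

```text
t: 40.6
position: [0.5023, -0.0038, 0.077]
eef_rot: [[-0.904, 0.427, -0.002], [0.427, 0.904, 0.0], [0.002, -0.001, -1.0]]
force: [0.6, -1.0, -0.6]
finger_gap: 0.237
grasp_force: 39.4
```

Emit:
{"api": "jog_arm", "payload": {
  "commands": [
    {"delta_pos": [0, 0, 0.2], "roll": 0, "claw": -1},
    {"delta_pos": [0, 0, 0], "roll": 0, "claw": -1},
    {"delta_pos": [0, 0, 0], "roll": 0, "claw": -1}
  ]
}}

```text
t: 40.9
position: [0.5035, -0.0029, 0.0773]
eef_rot: [[-0.905, 0.425, 0.002], [0.425, 0.905, -0.0], [-0.002, 0.001, -1.0]]
force: [0.1, -0.5, -0.5]
finger_gap: 0.238
grasp_force: 39.4
```

Emit:
{"api": "jog_arm", "payload": {
  "commands": [
    {"delta_pos": [0, 0, 0.22], "roll": 0, "claw": -1},
    {"delta_pos": [0, 0, 0], "roll": 0, "claw": -1},
    {"delta_pos": [0, 0, 0], "roll": 0, "claw": -0.3},
    {"delta_pos": [0, 0, 0], "roll": 0, "claw": -0.3},
    {"delta_pos": [0, 0, -2], "roll": 0, "claw": -0.3}
  ]
}}

```text
t: 41.4
position: [0.5018, -0.0025, 0.0929]
eef_rot: [[-0.905, 0.425, -0.003], [0.425, 0.905, 0.0], [0.003, -0.001, -1.0]]
force: [0.8, -1.0, 0.6]
finger_gap: 0.349
grasp_force: 0.0
```

Emit:
{"api": "jog_arm", "payload": {
  "commands": [
    {"delta_pos": [0, 0, -4], "roll": 0, "claw": -0.3},
    {"delta_pos": [0, 0, -4.5], "roll": 0, "claw": -0.3},
    {"delta_pos": [0, 0, -3], "roll": 0, "claw": -0.3},
    {"delta_pos": [0, 0, 0], "roll": 0, "claw": -0.3},
    {"delta_pos": [0, 0, 0], "roll": 0, "claw": -0.3}
  ]
}}

```text
t: 41.9
position: [0.5031, -0.0026, 0.2097]
eef_rot: [[-0.905, 0.425, 0.001], [0.425, 0.905, -0.0], [-0.001, 0.0, -1.0]]
force: [-1.0, -0.1, 0.1]
finger_gap: 0.348
grasp_force: 0.0
```

```bash
python3 tote.py .094 .504 -.003; python3 - <<'E'
from meas import *
o,c=shot('wrist'); w=world(o,c)
for z in((.052,.058),(.070,.08)):
  for d in disc(w,c['color'],*z,near=(.504,-.003),R=.04): print(*d)
E
```

```text
41.9 [ 0.5031 -0.0026  0.2097] 64.86283440421296 gap 0.34766537894990135 0.0
[ 247   99  147  170 4836] [ 0.4971 -0.0003] (123.21110534667969, 159.87060546875) 64.98336791992188 0.0933452139621324 tool [ 0.6565 -0.0496 11.5653]
[293 271  56  11 556] [ 0.5787 -0.0382] (55.82759475708008, 10.38901424407959) 65.11654663085938 0.09319477042438334 tool [-8.3421 -0.0135 11.5776]
1502 [ 0.5031 -0.0027] 26.895601272583008 [ 0.5012 -0.002   0.0536]
380 [ 0.5031 -0.0028] 10.868550300598145 [ 0.5025 -0.0026  0.0745]
```

Emit:
{"api": "jog_arm", "payload": {
  "commands": [
    {"delta_pos": [2.84, 3.17, 0], "roll": 0, "claw": -0.3},
    {"delta_pos": [2.84, 3.17, 0], "roll": 0, "claw": -0.3},
    {"delta_pos": [2.84, 3.17, 0], "roll": 0, "claw": -0.3},
    {"delta_pos": [2.84, 3.17, 0], "roll": 0, "claw": -0.3},
    {"delta_pos": [2.84, 3.17, 0], "roll": 0, "claw": -0.3}
  ]
}}

```text
t: 42.5
position: [0.4404, 0.2025, 0.208]
eef_rot: [[-0.905, 0.425, -0.002], [0.425, 0.905, -0.001], [0.002, -0.002, -1.0]]
force: [1.0, 0.3, -0.6]
finger_gap: 0.351
grasp_force: 0.0
```

Emit:
{"api": "jog_arm", "payload": {
  "commands": [
    {"delta_pos": [2.84, 3.17, 0], "roll": 0, "claw": -0.3},
    {"delta_pos": [2.84, 3.17, 0], "roll": 0, "claw": -0.3},
    {"delta_pos": [2.84, 3.17, 0], "roll": 0, "claw": -0.3},
    {"delta_pos": [2.84, 3.17, 0], "roll": 0, "claw": -0.3},
    {"delta_pos": [2.84, 3.17, 0], "roll": 0, "claw": -0.3}
  ]
}}

```text
t: 43.0
position: [0.3792, 0.4063, 0.2078]
eef_rot: [[-0.905, 0.425, -0.002], [0.425, 0.905, -0.002], [0.001, -0.002, -1.0]]
force: [1.7, 0.0, 0.3]
finger_gap: 0.35
grasp_force: 0.0
```

Emit:
{"api": "jog_arm", "payload": {
  "commands": [
    {"delta_pos": [0, 0, 0], "roll": -0.088, "claw": -0.3},
    {"delta_pos": [0, 0, 0], "roll": -0.088, "claw": -0.3},
    {"delta_pos": [0, 0, 0], "roll": 0, "claw": -0.3},
    {"delta_pos": [0, 0, 0], "roll": 0, "claw": -0.3}
  ]
}}

```text
t: 43.4
position: [0.3802, 0.4046, 0.2082]
eef_rot: [[-0.965, 0.262, -0.001], [0.262, 0.965, -0.001], [0.001, -0.002, -1.0]]
force: [-0.4, -0.2, 0.2]
finger_gap: 0.348
grasp_force: 0.0
```

```bash
python3 tote.py .05 .3666 .349
```

```text
43.4 [0.3802 0.4046 0.2082] 74.78370487830581 gap 0.3484025470969248 0.0
[ 200  101  125  160 4445] [0.3667 0.3483] (122.83753967285156, 174.70050048828125) 75.07839965820312 0.0492335774096479 tool [-0.1892 -5.7656 15.8315]
```

Tote C is confirmed (174.7 × 122.8 mm). The hub in B lies flat (boss top at 74.5 mm). Pinching C.

Emit:
{"api": "jog_arm", "payload": {
  "commands": [
    {"delta_pos": [-0.19, -0.12, 4], "roll": -0.005, "claw": -0.3},
    {"delta_pos": [0, 0, 4.5], "roll": 0, "claw": -0.3},
    {"delta_pos": [0, 0, 3.5], "roll": 0, "claw": -0.3},
    {"delta_pos": [0, 0, 2.3], "roll": 0, "claw": -0.3},
    {"delta_pos": [0, 0, 1], "roll": 0, "claw": -0.3}
  ]
}}

```text
t: 43.95
position: [0.3813, 0.4023, 0.054]
eef_rot: [[-0.966, 0.257, -0.003], [0.257, 0.966, -0.002], [0.002, -0.003, -1.0]]
force: [0.1, -0.3, 0.0]
finger_gap: 0.354
grasp_force: 0.0
```

Emit:
{"api": "jog_arm", "payload": {
  "commands": [
    {"delta_pos": [0, 0, 0], "roll": 0, "claw": -0.3},
    {"delta_pos": [0, 0, 0], "roll": 0, "claw": -0.6},
    {"delta_pos": [0, 0, 0], "roll": 0, "claw": -1},
    {"delta_pos": [0, 0, 0], "roll": 0, "claw": -1},
    {"delta_pos": [0, 0, 0], "roll": 0, "claw": -1}
  ],
  "squeeze": 80
}}

```text
t: 44.45
position: [0.3827, 0.4039, 0.0576]
eef_rot: [[-0.967, 0.255, 0.002], [0.255, 0.967, 0.002], [-0.001, 0.002, -1.0]]
force: [0.5, 0.2, 7.7]
finger_gap: 0.068
grasp_force: 78.9
```

Emit:
{"api": "jog_arm", "payload": {
  "commands": [
    {"delta_pos": [0, 0, 0], "roll": 0, "claw": -1},
    {"delta_pos": [0, 0, 0], "roll": 0, "claw": -1},
    {"delta_pos": [0, 0, 0], "roll": 0, "claw": -1}
  ]
}}

```text
t: 44.75
position: [0.3827, 0.404, 0.0576]
eef_rot: [[-0.967, 0.255, 0.002], [0.255, 0.967, 0.002], [-0.002, 0.002, -1.0]]
force: [-0.4, -1.1, 7.1]
finger_gap: 0.073
grasp_force: 78.9
```

Emit:
{"api": "jog_arm", "payload": {
  "commands": [
    {"delta_pos": [0, 0, -2], "roll": 0, "claw": -1},
    {"delta_pos": [0, 0, -4.5], "roll": 0, "claw": -1},
    {"delta_pos": [0, 0, -4.5], "roll": 0, "claw": -1},
    {"delta_pos": [0, 0, -4.5], "roll": 0, "claw": -1},
    {"delta_pos": [0, 0, -4.5], "roll": 0, "claw": -1}
  ]
}}

```text
t: 45.25
position: [0.3817, 0.4031, 0.259]
eef_rot: [[-0.967, 0.255, 0.001], [0.255, 0.967, 0.001], [-0.001, 0.001, -1.0]]
force: [1.1, 0.3, -2.0]
finger_gap: 0.072
grasp_force: 78.7
```

Emit:
{"api": "jog_arm", "payload": {
  "commands": [
    {"delta_pos": [0, 0, 0], "roll": 0.09, "claw": -1},
    {"delta_pos": [0, 0, 0], "roll": 0.091, "claw": -1},
    {"delta_pos": [-1.4, -1.3, 0], "roll": 0, "claw": -1},
    {"delta_pos": [-2.8, -2.6, 0], "roll": 0, "claw": -1},
    {"delta_pos": [-2.8, -2.6, 0], "roll": 0, "claw": -1}
  ]
}}

```text
t: 45.75
position: [0.4178, 0.314, 0.257]
eef_rot: [[-0.906, 0.424, 0.001], [0.424, 0.906, 0.001], [-0.001, 0.001, -1.0]]
force: [0.4, -0.2, -2.1]
finger_gap: 0.07
grasp_force: 78.8
```

Emit:
{"api": "jog_arm", "payload": {
  "commands": [
    {"delta_pos": [-2.8, -2.6, 0], "roll": 0, "claw": -1},
    {"delta_pos": [-2.8, -2.6, 0], "roll": 0, "claw": -1},
    {"delta_pos": [-2.8, -2.6, 0], "roll": 0, "claw": -1},
    {"delta_pos": [-2.8, -2.6, 0], "roll": 0, "claw": -1},
    {"delta_pos": [-2.8, -2.6, 0], "roll": 0, "claw": -1}
  ]
}}

```text
t: 46.25
position: [0.4896, 0.1361, 0.2571]
eef_rot: [[-0.905, 0.425, 0.001], [0.425, 0.905, 0.0], [-0.001, 0.001, -1.0]]
force: [0.9, 0.6, -0.8]
finger_gap: 0.068
grasp_force: 78.8
```

Emit:
{"api": "jog_arm", "payload": {
  "commands": [
    {"delta_pos": [-2.8, -2.6, 0], "roll": 0, "claw": -1},
    {"delta_pos": [-1.6, -1.4, 0], "roll": 0, "claw": -1},
    {"delta_pos": [0, 0, 0], "roll": 0, "claw": -1},
    {"delta_pos": [0, 0, 0], "roll": 0, "claw": -1},
    {"delta_pos": [0, 0, 0], "roll": 0, "claw": -1}
  ]
}}

```text
t: 46.75
position: [0.5117, 0.0834, 0.2565]
eef_rot: [[-0.905, 0.424, 0.0], [0.424, 0.905, 0.0], [-0.0, 0.0, -1.0]]
force: [0.2, 0.5, -1.8]
finger_gap: 0.063
grasp_force: 78.8
```

```bash
python3 - <<'E'
from meas import *
o,c=shot('wrist'); w=world(o,c)
print(o['t'],o['position'],np.degrees(np.arctan2(o['eef_rot'][1][1],o['eef_rot'][0][1])),o['force'],tool(o,[.5034,-.0032,.1465]))
P=(w-o['position'])@o['eef_rot']*100
m=(abs(w[...,2]-o['position'][2]+.009)<.012)&(P[...,0]>2)
x=P[...,0][m];y=P[...,1][m];z=w[...,2][m]
print(np.percentile(x,99.5),np.percentile(y,[.5,99.5]))
for a,b in((-.6,.6),(-7,-4),(-12,-10.8)):
  k=(y>a)&(y<b)&(x>8.0); print(a,b,np.median(z[k]) if k.any() else None,k.sum())
E
```

```text
46.75 [0.5117 0.0834 0.2565] 64.88898611565955 [ 0.1859  0.4596 -1.7566] [-2.9213 -8.1993 10.9991]
8.8081549844764 [-11.7136   0.3669]
-0.6 0.6 0.24829060452175966 405
-7 -4 0.24733077020336852 1218
-12 -10.8 0.2460486429602066 361
```

Emit:
{"api": "jog_arm", "payload": {
  "commands": [
    {"delta_pos": [-1.5, -1.25, 0], "roll": 0, "claw": -1},
    {"delta_pos": [-1.5, -1.25, 0], "roll": 0, "claw": -1},
    {"delta_pos": [0, 0, 3], "roll": 0, "claw": -1},
    {"delta_pos": [0, 0, 2], "roll": 0, "claw": -1},
    {"delta_pos": [0, 0, 0], "roll": 0, "claw": -1}
  ]
}}

```text
t: 47.3
position: [0.527, 0.048, 0.2042]
eef_rot: [[-0.906, 0.424, -0.004], [0.424, 0.906, 0.0], [0.004, -0.002, -1.0]]
force: [-1.1, 0.2, -0.4]
finger_gap: 0.067
grasp_force: 78.8
```

Emit:
{"api": "jog_arm", "payload": {
  "commands": [
    {"delta_pos": [0, 0, 0], "roll": 0, "claw": -1},
    {"delta_pos": [0, 0, 0], "roll": 0, "claw": -1}
  ]
}}

```text
t: 47.5
position: [0.5292, 0.0477, 0.2074]
eef_rot: [[-0.906, 0.424, 0.002], [0.424, 0.906, -0.0], [-0.002, 0.001, -1.0]]
force: [-0.7, -1.0, -1.6]
finger_gap: 0.068
grasp_force: 78.8
```

```bash
python3 -c "
from meas import *
o=arm.get_obs(); print(o['position'],tool(o,[.5034,-.0032,.1465])-[.06,-5.67,0])"
```

```text
[0.5292 0.0477 0.2074] [ 0.125  -0.0413  6.0833]
```

Emit:
{"api": "jog_arm", "payload": {
  "commands": [
    {"delta_pos": [0.12, -0.04, 2], "roll": 0, "claw": -1},
    {"delta_pos": [0, 0, 1.7], "roll": 0, "claw": -1},
    {"delta_pos": [0, 0, 1.2], "roll": 0, "claw": -1},
    {"delta_pos": [0, 0, 0.6], "roll": 0, "claw": -1},
    {"delta_pos": [0, 0, 0.2], "roll": 0, "claw": -1}
  ]
}}

```text
t: 48.0
position: [0.5276, 0.0475, 0.1492]
eef_rot: [[-0.905, 0.425, 0.0], [0.425, 0.905, -0.0], [-0.0, 0.0, -1.0]]
force: [-0.3, -0.5, -1.4]
finger_gap: 0.065
grasp_force: 78.8
```

Emit:
{"api": "jog_arm", "payload": {
  "commands": [
    {"delta_pos": [0, 0, 0.1], "roll": 0, "claw": -1},
    {"delta_pos": [0, 0, 0.1], "roll": 0, "claw": -1},
    {"delta_pos": [0, 0, 0], "roll": 0, "claw": -1}
  ]
}}

```text
t: 48.3
position: [0.5276, 0.0475, 0.1475]
eef_rot: [[-0.905, 0.425, 0.001], [0.425, 0.905, -0.0], [-0.001, 0.0, -1.0]]
force: [-0.4, -0.0, -2.2]
finger_gap: 0.069
grasp_force: 78.8
```

Emit:
{"api": "jog_arm", "payload": {
  "commands": [
    {"delta_pos": [0, 0, 0.1], "roll": 0, "claw": -1},
    {"delta_pos": [0, 0, 0.1], "roll": 0, "claw": -1},
    {"delta_pos": [0, 0, 0], "roll": 0, "claw": -1}
  ]
}}

```text
t: 48.6
position: [0.5278, 0.0476, 0.1456]
eef_rot: [[-0.905, 0.425, 0.001], [0.425, 0.905, 0.0], [-0.001, 0.001, -1.0]]
force: [-0.7, 1.5, 5.9]
finger_gap: 0.071
grasp_force: 79.8
```

Emit:
{"api": "jog_arm", "payload": {
  "commands": [
    {"delta_pos": [0, 0, 0.03], "roll": 0, "claw": -0.7},
    {"delta_pos": [0, 0, 0], "roll": 0, "claw": -0.4},
    {"delta_pos": [0, 0, 0], "roll": 0, "claw": -0.3},
    {"delta_pos": [0, 0, -1], "roll": 0, "claw": -0.3},
    {"delta_pos": [0, 0, -3], "roll": 0, "claw": -0.3}
  ]
}}

```text
t: 49.1
position: [0.5261, 0.0474, 0.1839]
eef_rot: [[-0.905, 0.425, -0.004], [0.425, 0.905, 0.0], [0.004, -0.002, -1.0]]
force: [0.4, 0.1, 0.5]
finger_gap: 0.348
grasp_force: 0.0
```

Emit:
{"api": "jog_arm", "payload": {
  "commands": [
    {"delta_pos": [0, 0, -4], "roll": 0, "claw": -0.3},
    {"delta_pos": [0, 0, -4], "roll": 0, "claw": -0.3},
    {"delta_pos": [-3, -2, 0], "roll": 0, "claw": -0.3},
    {"delta_pos": [-3, -2, 0], "roll": 0, "claw": -0.3},
    {"delta_pos": [0, 0, 0], "roll": 0, "claw": -0.3}
  ]
}}

```text
t: 49.6
position: [0.5667, -0.0173, 0.2659]
eef_rot: [[-0.904, 0.427, 0.002], [0.427, 0.904, -0.001], [-0.003, -0.0, -1.0]]
force: [-0.1, -0.1, -0.1]
finger_gap: 0.351
grasp_force: 0.0
```

Emit:
{"api": "jog_arm", "payload": {
  "commands": [
    {"delta_pos": [0, 0, 0], "roll": 0, "claw": -0.3},
    {"delta_pos": [0, 0, 0], "roll": 0, "claw": -0.3}
  ]
}}

```text
t: 49.8
position: [0.5642, -0.0137, 0.265]
eef_rot: [[-0.905, 0.425, -0.0], [0.425, 0.905, 0.0], [0.0, 0.0, -1.0]]
force: [-0.3, 0.1, 0.3]
finger_gap: 0.347
grasp_force: 0.0
```

```bash
python3 tote.py .138 .504 -.003; python3 - <<'E'
from meas import *
shot('side','s2.png')
o,c=shot('wrist','w12.png'); w=world(o,c)
P=(w-np.array([.504,-.0037,0]))@np.array(o['eef_rot'])*1000
for a,b in((-61,-54),(54,61)):
  k=(P[...,1]>a)&(P[...,1]<b)&(w[...,2]>.1)&(w[...,2]<.17); x=P[...,0][k]; z=w[...,2][k]
  print([ (g,np.round(np.median(z[(x>g-10)&(x<g+10)]),4)) for g in(-60,0,60,75)])
im=cv2.imread('pics/s2.png'); cv2.imwrite('pics/s2c.png',cv2.resize(im[100:280,200:460],None,fx=3,fy=3))
E
```

```text
49.8 [ 0.5642 -0.0137  0.265 ] 64.86894872818283 gap 0.34678546129178234 0.0
[ 224   19  153  203 7303] [ 0.5025 -0.004 ] (123.40202331542969, 174.85919189453125) 64.92178344726562 0.13724587296414675 tool [ 5.9899 -1.7449 12.7076]
[(-60, np.float64(0.1373)), (0, np.float64(0.1374)), (60, np.float64(0.1374)), (75, np.float64(0.1373))]
[(-60, np.float64(0.1376)), (0, np.float64(0.1375)), (60, np.float64(0.1375)), (75, np.float64(0.1374))]
```

View pics/s2c.png

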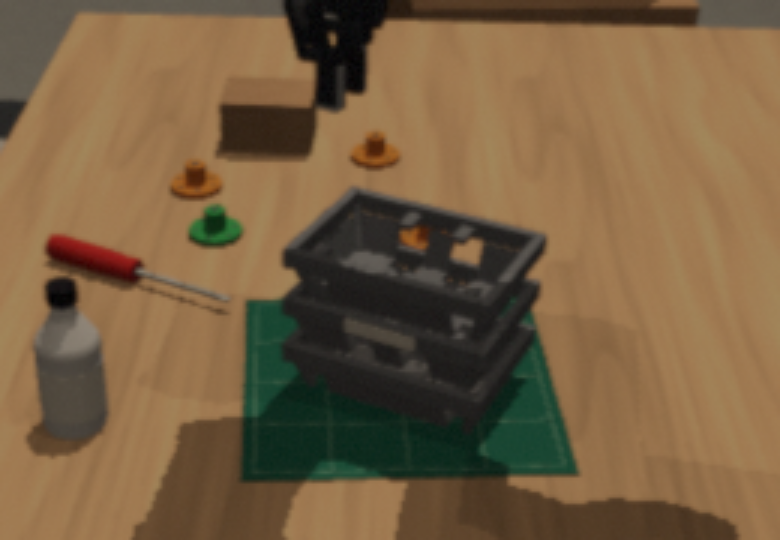

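The side view shows three evenly stacked totes, with the middle tote's label on the opposite side and nothing else disturbed. One quick check for any silver hub missed, then I'll hand in.

```bash
python3 - <<'E'
from meas import *
o,c=shot('top'); w=world(o,c)
r=[h for h in hubs(w,c['color']) if 30<min(h[2]) and max(h[2])<70]
for h in r: print(*h)
if not r: print(arm.close_job())
E
```

```text
the job is handed in; nothing more can be done
None
```

The job is handed in: three hubs are in tote A, one knocked out of place mid-run and reset; the fourth hub is flat in tote B, stacked on A; empty tote C closes the stack, and all rims measured level at stacking height.

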